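# Free, tilt and light the photo board

### The arm

A 6-joint arm with a two-finger parallel gripper is mounted at the origin on the work surface. World frame = base frame: x ahead of the robot, y to its left, z up, the work surface at z = 0. Lengths are in mm, angles in degrees, forces in N, time in s.
With the tool pointing down it reaches from about 350 to 850 mm from the base axis. Payload 8.1 kg.
Tool frame: the origin (TCP) lies at the very end of the fingers, on their centre line; the grasp point (between the pads) lies 19 mm behind it (r.grip_depth is the distance from the TCP to the grasp point, in mm); y points along the fingers, z is the direction in which the jaws open and shut, and the axes are right-handed (so a half turn about y gives the same grasp; the last joint's range is limited). The gripper opens to 85 mm and grips with 20 to 120 N. Pads are 22 mm wide; open, the fingers measure 114 mm over their backs; the gripper's body (76 mm by 85 mm) begins 54 mm behind the grasp point. The pads swing forward as they close: fully open they stand 13 mm farther back than shut.
Start: joints at [63.976, 7.471, 85.268, -0, 87.261, -4.893], TCP at [216.277, 559.669, 201.992] pointing down, gripper open.
Joint ranges: [-169.43, 169.43], [-51.17, 129.36], [1.28, 143.12], [-76.62, 256.62], [0, 156.53], [-152.29, 152.29]. Speed limits (degrees/s): [136.94, 136.94, 159.86, 180, 180, 180].

### API

Orientations are given as [roll, pitch, yaw] about the fixed x, y, z axes, in that order (R = Rz(yaw) Ry(pitch) Rx(roll)).
In Python, from bench import readout, eyes, r gives the robot as it stands. The module is installed in compiled form; this text tells all that it offers.
- The arm moves only by the tool move_arm, never from a script. Its argument "motion" is text: rows parted by semicolons, each of 6 numbers parted by spaces: the shift along the world's x, y, z in cm, then the turn, a rotation vector about the world's x, y, z in degrees. A call has 1 to 10 rows; each row is the pose to reach, as a shift and turn from the pose commanded when the call began; what a row does not reach only later rows make up. A row lasts 1/12 s, in which the tool goes at most 41.7 mm and 7.16 degrees, less where a joint would pass 70% of its speed; a pose out of reach is approached as far as the arm can. A call with a gripper value outside its range is refused whole. "fingers" is the finger opening in cm, from 0 to 8.54, set as the call begins (left out, the last holds). The fingers move at their own pace and stop on an object; "squeeze" is the grip in N (left out, the last holds). Time passes only in rows, so rows that repeat a pose let the fingers close. It gives the time, the measured TCP pose, the force and the opening at its end, in the units of the state.
- readout.sense(): the state, without advancing time (a new reading comes with each control period).
- eyes.snapshot(name): name is "scene" or "side" or "wrist"; returns a dict with "image" (420x560x3 uint8, blue, green, red), "fx", "fy", "cx", "cy" (pixels), "dist_coeffs" ([k1, k2, p1, p2, k3] as OpenCV has them; the pictures are not rectified), "world_to_cam" (4x4, takes a point from world to camera coordinates). Camera axes: x right, y down, z forward; pixel columns grow to the right and rows downward; lengths in mm; the calibration is good to about 2 mm. A picture is of the moment at which its call begins. There is no depth.
- r.hand_in(): hands the job in, once; it reports no verdict.
The state is a dict: "time": time; "joint_pos": joint angles; "qd": joint speeds; "joint_efforts": joint torques, N m; "tool_pos": TCP position; "tcp_rot": TCP orientation; "ft_force": force on the tool from outside, world axes, zero at the start; "wrist_torque": the same for the moment, N m; "finger_gap": finger opening in mm.
Only numpy, scipy, OpenCV 4.12 (cv2) and the standard library are available. Lean on these libraries where they do the work, as an engineer would, in place of code of your own. Each camera call takes 0.05 s, during which the arm holds its last target. There are 200 camera calls.

### The job

Get the photo table ready for the next shot: with the hooked rod, draw the bolt inside the wire guard fully towards the front so that the photo board is free, and lay the rod back on its blue patch. Slide the grey wedge under the front of the board, thin end first, until the board's red pointer is level with the green collar, and leave the board resting on the wedge. Press every light tube on the table fully down into a clip of the rack, one tube to a clip; do not touch the bolt with the gripper, and leave the collar, lens, hammer and mug where they are.

Things in the scene. Friction and masses are not known exactly. Their poses are not given: they have to be found in the camera images.
- station: fixed frame of the tilting photo board. Origin: middle of its front edge at table height; x points from the front into it, z up, y left looking along x. 'Station' lengths below are in this frame, mm. Right part: white board, x 0 to 200, y -200 to 20. Left part: the wire guard
- guard_mouth (a point): middle of the open front of the wire guard, on the table: station x 0, y 129. Guard x 0 to 209, y 29 to 229, clear height 72, top 80, roof bars 6 thick every 40, corner posts 10 square, open at front, back and sides. Inside, the space from the bolt's pin to the outer posts (y 219) is free for the rod
- bolt: bolt in the guard. Origin on its upright pull pin (12 dia, 10 to 60 above the table, red ball 20 dia on top), 22 up; locked at station x 102 to 110, y 125. Slides along station -x only, to its stop at x 55; friction 2 to 3 N, stays where left; board free from x 68 down. From the pin an arm and brass bar run to station -y, 35 to 44 above the table, where the tongue holds down a red ear of the board
- rod_grip (a point): centre of the hooked rod's orange handle; x along the rod to its hook, z up. Handle 70 long (-38 to +32 in x), 18 wide, 30 high, lies on the table with this point 15 up. Steel shaft 10 dia on the same axis, centre line to 202 ahead, then the hook (see hook). About 0.2 kg, balance point some 25 ahead
- hook (a point): where the rod's shaft turns into its hook, axes as rod_grip, 202 ahead of it. From here a hook bar runs 34 square to the rod's right (-y), then a barb 14 back towards the handle (centre lines; all 10 dia, round ends). The pocket for the pin, between shaft and barb, is 24 wide, its middle 17 right of the shaft axis
- patch: blue tape rectangle on the table where the rod is parked, 110 (x) by 280 (y), flat; origin at its centre. The rod starts on it
- wedge_grip (a point): point on the yellow upright fin of the grey wedge, 55 above its underside; x to the thin end, z up. Fin 46 long (x), 14 thick (y), top 80 above the underside. Wedge 170 long, 60 wide: tip 147 ahead of this point, 5 thick; its top rises from the tip by 0.352 per unit length to 48 thick at 25 ahead of this point. About 0.3 kg
- roller (a point): middle of the steel roller (12 dia, 170 long along station y) under the front of the white board: station x 12, y -90, 20 above the table when the board is down; axes turn with the board. The wedge goes under it, square to it, near its middle (foot pads at y -200 to -188 and 8 to 20). Board 200 by 220, 12 thick, 0.6 kg, top 38 up, hinged at its back edge (station x 200, 30 up)
- pointer (a point): tip of the red pointer at the board's front right corner (station x 12, y -216), 34 above the table when the board is down; it rises with the roller
- collar (a point): centre of the green collar, 18 dia, 6 high, on a thin post 95 high at the board's front right corner (station x 12, y -228): the height mark, 49 to 60 above the table, fixed in a run
- wedge: the grey wedge (see wedge_grip): origin on its underside, 62 ahead of wedge_grip
- rod: the hooked rod (see rod_grip): origin on its underside, 62 ahead of rod_grip
- rack: fixed grey rack plate, 240 (x) by 110 (y) by 10 high, with three clips 75 apart along x; origin under its centre. Each clip: two black forks 12 thick, 38 to either side along y; nothing over 20 high between them, so the fingers have 60 there. Fixed prong on the -x side, flared outwards at the top, 73 high; blue sprung jaw on the +x side
- lens: bystander: black camera lens standing upright, 72 dia, 85 high
- hammer: bystander: hammer lying on the table
- mug: bystander: blue mug, 76 dia, 90 high
- tube0_mid (a point): centre of a white light tube with black square end caps (may be absent: None); y along the tube. 150 long, tube 24 dia, caps 34 square and 19 long, bare middle 112; about 0.1 kg; lying on the table its centre is 17 up
- clip0 (a point): centre of a tube seated in this clip of the rack, 50 above the table; y along the seated tube, x across to the jaw, z up. The jaw's round noses (12 dia, axis 62 up) overhang the seated tube by 3: press the tube straight down on the clip's centre line, some 10 N (up to 20), until it lies on the seats and the jaw snaps over it
- tube1_mid (a point): centre of a white light tube with black square end caps (may be absent: None); y along the tube. 150 long, tube 24 dia, caps 34 square and 19 long, bare middle 112; about 0.1 kg; lying on the table its centre is 17 up
- clip1 (a point): centre of a tube seated in this clip of the rack, 50 above the table; y along the seated tube, x across to the jaw, z up. The jaw's round noses (12 dia, axis 62 up) overhang the seated tube by 3: press the tube straight down on the clip's centre line, some 10 N (up to 20), until it lies on the seats and the jaw snaps over it
- tube2_mid (a point): centre of a white light tube with black square end caps (may be absent: None); y along the tube. 150 long, tube 24 dia, caps 34 square and 19 long, bare middle 112; about 0.1 kg; lying on the table its centre is 17 up
- clip2 (a point): centre of a tube seated in this clip of the rack, 50 above the table; y along the seated tube, x across to the jaw, z up. The jaw's round noses (12 dia, axis 62 up) overhang the seated tube by 3: press the tube straight down on the clip's centre line, some 10 N (up to 20), until it lies on the seats and the jaw snaps over it

How it is judged (in metres and radians):
On the way, in this order (a step that is already met when the one before it is completed fails the run):
1. the bolt is drawn to the front far enough to free the board (pin at station x 68 mm or less) (x of bolt in the frame of station below 0.068 m), for 0.2 s.
2. the board rests on the wedge with its pointer level with the collar (within 4 mm) (z of pointer in the frame of collar between -0.004 and 0.004 m and contact force between wedge and board above 0.3 N), for 0.2 s.
At the end, for the whole second after the job is handed in: Bolt drawn at least 42 mm; board resting on the wedge, pointer within 4 mm of the collar's height; rod's handle centre on the blue patch; every tube present in a clip (5 mm across and in height, 20 mm along, 0.1 rad); all at rest (all of step 2 and x of bolt in the frame of station below 0.068 m and x of rod_grip in the frame of patch between -0.055 and 0.055 m and y of rod_grip in the frame of patch between -0.14 and 0.14 m and height (world z) of rod_grip below 0.03 m and ((x of tube0_mid in the frame of clip0 between -0.005 and 0.005 m and y of tube0_mid in the frame of clip0 between -0.02 and 0.02 m and z of tube0_mid in the frame of clip0 between -0.005 and 0.005 m and angle between the y axis of tube0_mid and the y axis of clip0, either way round below 0.1 rad) or (x of tube0_mid in the frame of clip1 between -0.005 and 0.005 m and y of tube0_mid in the frame of clip1 between -0.02 and 0.02 m and z of tube0_mid in the frame of clip1 between -0.005 and 0.005 m and angle between the y axis of tube0_mid and the y axis of clip1, either way round below 0.1 rad) or (x of tube0_mid in the frame of clip2 between -0.005 and 0.005 m and y of tube0_mid in the frame of clip2 between -0.02 and 0.02 m and z of tube0_mid in the frame of clip2 between -0.005 and 0.005 m and angle between the y axis of tube0_mid and the y axis of clip2, either way round below 0.1 rad)) and ((x of tube1_mid in the frame of clip0 between -0.005 and 0.005 m and y of tube1_mid in the frame of clip0 between -0.02 and 0.02 m and z of tube1_mid in the frame of clip0 between -0.005 and 0.005 m and angle between the y axis of tube1_mid and the y axis of clip0, either way round below 0.1 rad) or (x of tube1_mid in the frame of clip1 between -0.005 and 0.005 m and y of tube1_mid in the frame of clip1 between -0.02 and 0.02 m and z of tube1_mid in the frame of clip1 between -0.005 and 0.005 m and angle between the y axis of tube1_mid and the y axis of clip1, either way round below 0.1 rad) or (x of tube1_mid in the frame of clip2 between -0.005 and 0.005 m and y of tube1_mid in the frame of clip2 between -0.02 and 0.02 m and z of tube1_mid in the frame of clip2 between -0.005 and 0.005 m and angle between the y axis of tube1_mid and the y axis of clip2, either way round below 0.1 rad)) and ((x of tube2_mid in the frame of clip0 between -0.005 and 0.005 m and y of tube2_mid in the frame of clip0 between -0.02 and 0.02 m and z of tube2_mid in the frame of clip0 between -0.005 and 0.005 m and angle between the y axis of tube2_mid and the y axis of clip0, either way round below 0.1 rad) or (x of tube2_mid in the frame of clip1 between -0.005 and 0.005 m and y of tube2_mid in the frame of clip1 between -0.02 and 0.02 m and z of tube2_mid in the frame of clip1 between -0.005 and 0.005 m and angle between the y axis of tube2_mid and the y axis of clip1, either way round below 0.1 rad) or (x of tube2_mid in the frame of clip2 between -0.005 and 0.005 m and y of tube2_mid in the frame of clip2 between -0.02 and 0.02 m and z of tube2_mid in the frame of clip2 between -0.005 and 0.005 m and angle between the y axis of tube2_mid and the y axis of clip2, either way round below 0.1 rad)) and linear speed of each of tube0, tube1, tube2, rod, wedge below 0.02 m/s); the robot touches nothing.
It fails at once if the gripper or arm touches the bolt (contact force between any of the fingers, the arm and bolt above 0.5 N).
It fails at once if the green collar is shifted on its post (distance of collar from where it was at the start of the episode above 0.004 m).
It fails at once if the lens, hammer or mug is moved more than 30 mm (distance of any of lens, hammer, mug from where it was at the start of the episode above 0.03 m).
Of tube0, tube1, tube2 only 2 to 3 are there at a start; the rules pass over those that are not, and their reading is None.
At some moment in a run one of tube0, tube1, tube2, wedge may be knocked a few centimetres aside while the robot is not near it.
Once in a run the grip may slacken for a moment while it holds something.
It also fails if it takes over 210 s, if anything falls off the work surface, if the arm or the gripper's body presses on something with over 40 N, if the wrist force passes 120 N, or if a joint passes its speed limit or range.

## Working session

There is one attempt and no reset: what is moved stays moved. The work goes in short steps, Python scripts to look and compute and a tool call to move; the robot and the scene stay as the last step left them, time stands still between calls to the robot, and variables do not carry over. Pictures are saved under pics/ and viewed, about 12 in all and at most 16, crops included, and the job is handed in when it is done.

Besides the shell and the picture viewer there is one more tool, called after "Call:" as name(argument=value, ...) on one line, values as JSON. move_arm: Moves the arm, as the interface text tells. Its arguments: {"type":"object","properties":{"motion":{"type":"string"},"fingers":{"type":"number"},"squeeze":{"type":"number"}},"required":["motion"]}

```bash
mkdir -p pics
cat > h.py <<'E'
import numpy as np, cv2
from bench import readout, eyes, r
def snap(name,fn=None,scale=1,crop=None):
    s=eyes.snapshot(name)
    np.savez('last_%s.npz'%name,**{k:np.array(v) for k,v in s.items()})
    im=np.array(s['image'])
    if crop: im=im[crop[1]:crop[3],crop[0]:crop[2]]
    if scale!=1: im=cv2.resize(im,None,fx=scale,fy=scale,interpolation=cv2.INTER_CUBIC)
    if fn: cv2.imwrite('pics/'+fn,im)
    return s
def load(name): 
    d=np.load('last_%s.npz'%name); return {k:d[k] for k in d}
def K(s): return np.array([[s['fx'],0,s['cx']],[0,s['fy'],s['cy']],[0,0,1.]],float)
def proj(s,P):
    T=np.array(s['world_to_cam'],float); 
    return cv2.projectPoints(np.array(P,float).reshape(-1,3),cv2.Rodrigues(T[:3,:3])[0],T[:3,3],K(s),np.array(s['dist_coeffs'],float))[0].reshape(-1,2)
def ray(s,uv,z):
    T=np.array(s['world_to_cam'],float)
    p=cv2.undistortPoints(np.array(uv,float).reshape(-1,1,2),K(s),np.array(s['dist_coeffs'],float)).reshape(-1,2)
    R=T[:3,:3];c=-R.T@T[:3,3]
    d=np.c_[p,np.ones(len(p))]@R
    z=np.broadcast_to(z,len(p))
    return c+d*((z-c[2])/d[:,2])[:,None]
E
python3 - <<'E'
from h import *
np.set_printoptions(suppress=True,precision=1)
for n in('scene','side','wrist'):
    s=snap(n)
    T=np.array(s['world_to_cam']);print(n,s['fx'],s['cx'],s['cy'],-T[:3,:3].T@T[:3,3],T[2,:3])
    cv2.imwrite('pics/a_%s.png'%n,cv2.resize(np.array(s['image']),(800,600),interpolation=cv2.INTER_CUBIC))
print(readout.sense())
E
```

```text
scene 441.80602331828584 278.7220897327217 211.8922077154867 [1050.  -325.2  959.4] [-0.5  0.3 -0.8]
side 496.72256396881096 273.18585799662395 211.86837076243654 [  387.1 -1141.2   858.7] [ 0.1  0.8 -0.6]
wrist 345.5696948652448 278.3686406187358 206.71425972309547 [143.7 586.9 373.1] [ 0.3 -0.1 -1. ]
{'time': 0.15, 'joint_pos': array([64. ,  7.5, 85.3,  0. , 87.3, -4.9]), 'qd': array([ 0.1, -0.2, -0.3,  0. ,  0. , -0. ]), 'joint_efforts': array([  0. , -57. , -50.1,  -0. ,   0. ,   0. ]), 'tool_pos': array([216. , 559.2, 201.2]), 'tcp_rot': array([-90.1,   0. , -21.1]), 'ft_force': array([ 0.1, -0. ,  0.5]), 'wrist_torque': array([-0., -0.,  0.]), 'finger_gap': 85.31557288899911}
```

View pics/a_scene.png

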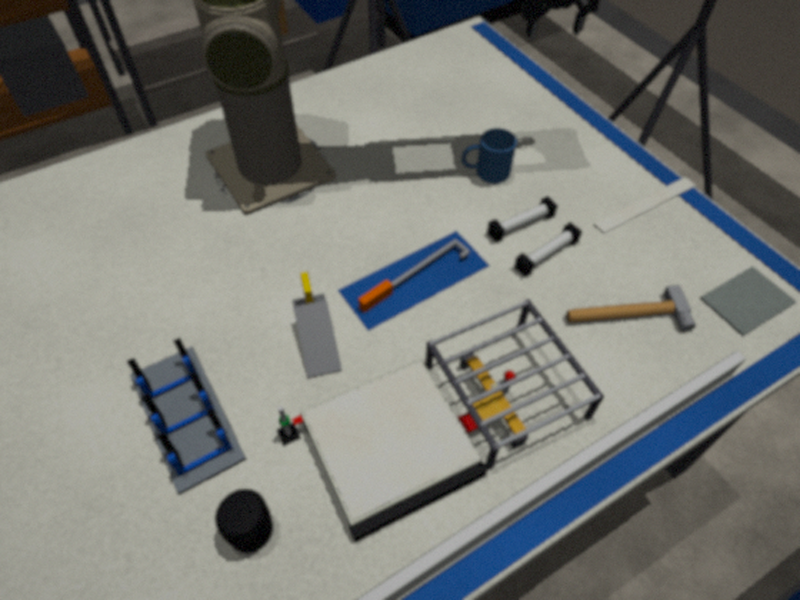

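View pics/a_side.png

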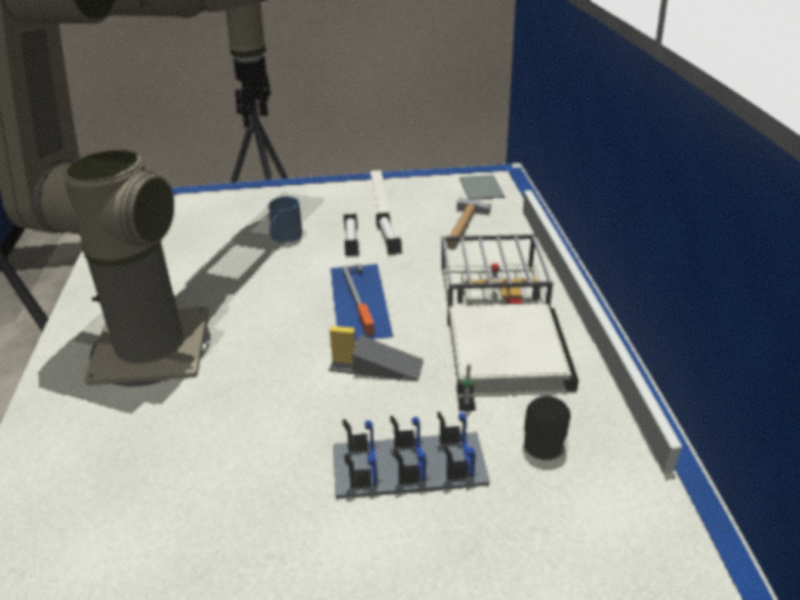

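Scene shows two tubes at about (522,219) and (549,249). The rod is on the patch with its handle at (376,295) and hook at (463,245). The wedge fin is at (307,287), the board is at (390,440), the guard at (515,375) and the rack at (187,420). The side view agrees.

Run:
```python
from h import *
np.set_printoptions(suppress=True,precision=1)
s=load('scene'); d=load('side')
f=lambda a:(np.array(a,float)+.5)*.7-.5
def show(n,uvs,z): print(n,ray(s,f(uvs),z).tolist() if 0 else np.round(ray(s,f(uvs),z),0)[:,:2].tolist())
def showd(n,uvs,z): print(n,'side',np.round(ray(d,f(uvs),z),0)[:,:2].tolist())
show('patch',[(340,292),(457,232),(489,265),(370,328)],0)
showd('patch',[(332,268),(379,265),(392,336),(335,340)],0)
show('rod',[(376,295),(458,246),(463,244)],15)
show('tubeA',[(495,230),(549,209)],17); show('tubeB',[(525,264),(574,234)],17)
showd('tubeA',[(350,219),(352,248)],17); showd('tubeB',[(383,218),(394,246)],17)
show('fin top',[(304,273),(310,275)],80); show('tip',[(308,376),(341,372)],3)
show('board',[(300,408),(418,360),(484,465),(352,528)],38)
showd('board',[(449,307),(561,304),(576,378),(455,379)],38)
show('guard',[(428,345),(528,303),(601,396),(491,447)],80)
showd('guard',[(441,237),(534,237),(551,285),(446,285)],80)
show('ball',[(510,376)],60); showd('ball',[(495,267)],60)
show('rack',[(195,347),(245,460),(178,490)],10); showd('rack',[(333,445),(480,436),(488,485),(337,494)],5)
show('lens',[(244,508)],85);showd('lens',[(548,408)],85)
show('mug',[(497,136)],90)
```

```text
patch [[386.0, -36.0], [377.0, 240.0], [481.0, 244.0], [487.0, -29.0]]
patch side [[374.0, 243.0], [482.0, 241.0], [484.0, -29.0], [371.0, -27.0]]
rod [[438.0, 13.0], [419.0, 212.0], [420.0, 223.0]]
tubeA [[425.0, 298.0], [437.0, 427.0]]
tubeB [[526.0, 294.0], [516.0, 425.0]]
tubeA side [[428.0, 442.0], [424.0, 298.0]]
tubeB side [[510.0, 435.0], [523.0, 293.0]]
fin top [[371.0, -94.0], [381.0, -88.0]]
tip [[518.0, -171.0], [541.0, -119.0]]
board [[582.0, -214.0], [607.0, -5.0], [814.0, -20.0], [790.0, -235.0]]
board side [[603.0, 1.0], [829.0, -19.0], [788.0, -243.0], [576.0, -216.0]]
guard [[612.0, 10.0], [632.0, 203.0], [830.0, 187.0], [808.0, -9.0]]
guard side [[620.0, 210.0], [824.0, 182.0], [806.0, -10.0], [599.0, 18.0]]
ball [[721.0, 98.0]]
ball side [[718.0, 102.0]]
rack [[366.0, -314.0], [603.0, -324.0], [593.0, -428.0]]
rack side [[356.0, -315.0], [600.0, -326.0], [591.0, -431.0], [358.0, -420.0]]
lens [[701.0, -352.0]]
lens side [[699.0, -357.0]]
mug [[264.0, 412.0]]
```

View pics/a_wrist.png

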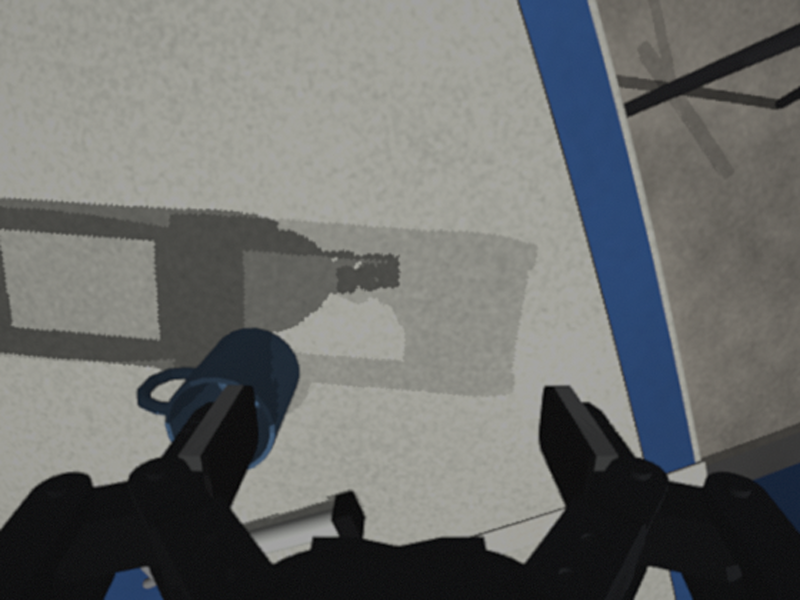

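The wrist view only shows the mug and its shadow, nothing I need. I'll fit the station and rack by least squares over both views and draw the fit over the pictures.

```bash
cat > fit.py <<'E'
from h import *
from scipy.optimize import least_squares
def pose(p): 
    c,s=np.cos(p[2]),np.sin(p[2]); return np.array([[c,-s,0],[s,c,0],[0,0,1]]),np.array([p[0],p[1],0])
def W(p,X): R,t=pose(p); return np.array(X,float).reshape(-1,3)@R.T+t
def fit(p0,obs):
    f=lambda p:np.concatenate([(proj(s,W(p,X))-uv).ravel() for s,X,uv in obs])
    o=least_squares(f,p0,loss='soft_l1'); return o.x,f(o.x)
E
python3 - <<'E'
from fit import *
np.set_printoptions(suppress=True,precision=1)
s=load('scene'); d=load('side')
f=lambda a:(np.array(a,float)+.5)*.7-.5
X=[(0,-200,38),(0,20,38),(200,20,38),(200,-200,38),(0,29,80),(0,229,80),(209,229,80),(209,29,80)]
st,e=fit([602,-20,-.11],[(s,X,f([(300,408),(418,360),(484,465),(352,528),(428,345),(528,303),(601,396),(491,447)])),(d,[X[i] for i in(1,2,3,0,5,6,7,4)],f([(449,307),(561,304),(576,378),(455,379),(441,237),(534,237),(551,285),(446,285)]))])
print('station',st,np.degrees(st[2]));print(e.reshape(-1,2).round(1).tolist())
XR=[(-120,55,10),(120,55,10),(120,-55,10)]
rk,e=fit([480,-370,-.04],[(s,XR,f([(195,347),(245,460),(178,490)])),(d,XR+[(-120,-55,10)],f([(333,443),(480,434),(488,482),(337,491)]))])
print('rack',rk,np.degrees(rk[2]));print(e.reshape(-1,2).round(1).tolist())
np.savez('fit.npz',st=st,rk=rk)
# overlay
ims=[]
for sn,c in((s,(60,130,460,390)),(d,(210,130,450,360))):
    k=3 if sn is d else 2
    im=cv2.resize(np.array(sn['image'])[c[1]:c[3],c[0]:c[2]],None,fx=k,fy=k,interpolation=cv2.INTER_CUBIC)
    def dr(p,X,col,cl=True): cv2.polylines(im,[np.round(((proj(sn,W(p,X))-c[:2]+.5)*k-.5)*8).astype(np.int32)],cl,col,1,cv2.LINE_AA,3)
    dr(st,X[:4],(0,0,255));dr(st,X[4:],(0,0,255))
    dr(st,[(12,-216,34),(12,-228,34)],(255,0,255)); dr(st,[(106,125,60),(106,125,10)],(255,0,255))
    dr(rk,[(-120,55,10),(120,55,10),(120,-55,10),(-120,-55,10)],(0,0,255))
    for i in(-75,0,75): dr(rk,[(i,-38,50),(i,38,50)],(0,255,255),False)
    ims.append(im)
    print(im.shape)
cv2.imwrite('pics/o1.png',ims[0]);cv2.imwrite('pics/o2.png',ims[1])
E
```

```text
station [603.5 -19.7  -0.1] -4.952898650705064
[[-1.2, 2.3], [1.3, -1.6], [-1.6, -4.3], [-1.4, -1.7], [-1.7, -1.8], [-0.3, -3.3], [1.7, -0.3], [1.7, 2.4], [0.9, 0.2], [-8.3, 0.2], [-1.7, -1.6], [4.2, 0.5], [1.1, 0.1], [1.6, -1.5], [2.7, -0.5], [3.1, 1.6]]
rack [ 477.9 -371.4   -0. ] -2.343862649352916
[[-0.0, -1.9], [0.4, -1.6], [-1.1, 1.7], [1.4, -1.4], [-0.3, -1.5], [2.0, 0.3], [-1.3, 1.3]]
(520, 800, 3)
(690, 720, 3)
```

View pics/o1.png

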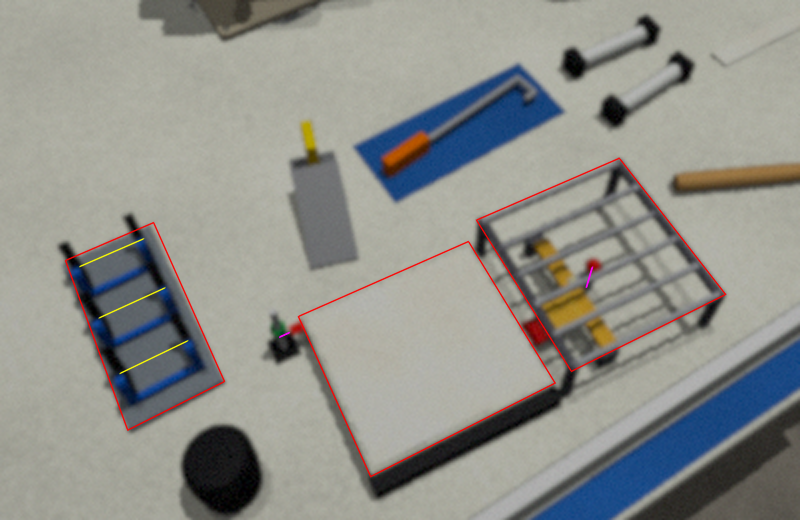

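The overlay fits well: the red outlines lie on the board, guard and rack, and the pin mark meets the red ball at (592,266). Next I move over the rod handle to look from close up.

Call:
move_arm(motion="22.1 -54.5 0 0 0 -63.5;22.1 -54.5 0 0 0 -63.5;22.1 -54.5 0 0 0 -63.5;22.1 -54.5 0 0 0 -63.5;22.1 -54.5 0 0 0 -63.5;22.1 -54.5 0 0 0 -63.5;22.1 -54.5 0 0 0 -63.5;22.1 -54.5 0 0 0 -63.5;22.1 -54.5 0 0 0 -63.5;22.1 -54.5 0 0 0 -63.5", fingers=6)

```text
time: 0.98
tool_pos: [372.9, 171.7, 202.0]
tcp_rot: [-90.0, 0.0, -85.0]
ft_force: [0.9, 0.6, -0.5]
finger_gap: 59.9
```

Call:
move_arm(motion="6.4 -15.7 0 0 0 0;6.4 -15.7 0 0 0 0;6.4 -15.7 0 0 0 0;6.4 -15.7 0 0 0 0;6.4 -15.7 0 0 0 0;6.4 -15.7 0 0 0 0;6.4 -15.7 0 0 0 0")

```text
time: 1.57
tool_pos: [436.5, 16.6, 201.6]
tcp_rot: [-90.1, 0.0, -84.7]
ft_force: [0.6, 0.4, 0.2]
finger_gap: 60.2
```

Run:
```python
from h import *
s=snap('wrist','w1.png',1.4)
q=readout.sense();print(q['time'],q['tool_pos'],q['tcp_rot'])
```

```text
1.6167 [436.41210943  17.37651968 201.71406515] [-9.00393404e+01  4.07154084e-02 -8.46148480e+01]
```

View pics/w1.png

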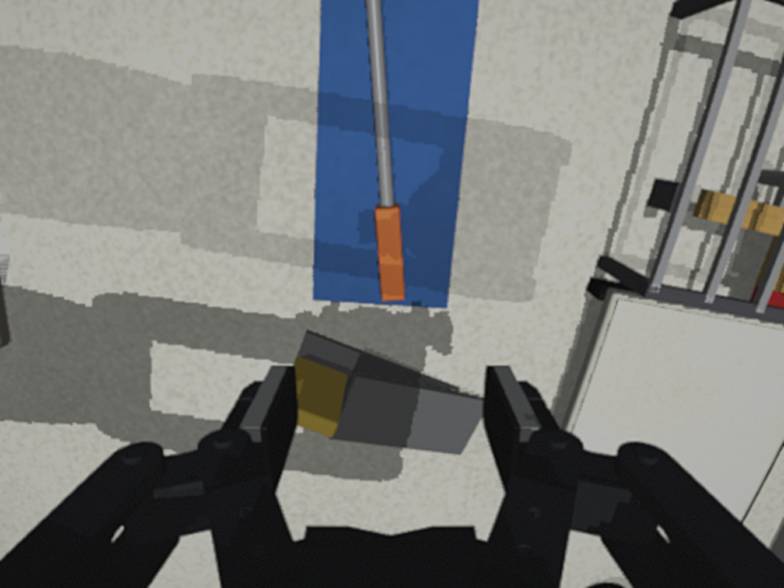

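The wrist view shows the orange handle, corners near (376,208) and (405,299), with the shaft running up to (373,0). The wedge is just behind the fingers.

Run:
```python
from h import *
np.set_printoptions(suppress=True,precision=1)
s=load('wrist'); f=lambda a:(np.array(a,float)+.5)/1.4-.5
P=ray(s,f([(376,208),(398,206),(405,299),(381,300)]),30);print(P[:,:2].tolist(),P[:,:2].mean(0))
S=ray(s,f([(387,206),(374,0)]),15);print(S);d=S[1]-S[0];print(np.degrees(np.arctan2(d[1],d[0])))
d=(P[0]+P[1]-P[2]-P[3]);print(np.degrees(np.arctan2(d[1],d[0])))
print(proj(s,[[436.4,17.4,201.7-0]])*1.4)
```

```text
[[423.97541814167187, 44.409571375345095], [439.3685147069216, 47.27539543752377], [451.42148855249025, -21.409798133863276], [433.56733829218365, -23.885662460426232]] [437.1  11.6]
[[431.7  44.5  15. ]
 [410.3 181.9  15. ]]
98.86525849619824
98.97932160502047
[[389.2 343.1]]
```

Run:
```python
from h import *
np.set_printoptions(suppress=True,precision=1)
w=load('wrist'); s=load('scene'); d=load('side'); f=lambda a:(np.array(a,float)+.5)/1.4-.5
print('patch wrist',ray(w,f([(321,0),(314,300),(447,305),(478,0)]),0)[:,:2])
for n,q in(('w',w),('s',s),('d',d)):
    im=np.array(q['image']);h=cv2.cvtColor(im,cv2.COLOR_BGR2HSV)
    m=((h[...,0]>4)&(h[...,0]<14)&(h[...,1]>150)&(h[...,2]>90)).astype(np.uint8)
    k,lab,st,ce=cv2.connectedComponentsWithStats(m); i=1+np.argmax(st[1:,4]);uv=np.argwhere(lab==i)[:,::-1]
    P=ray(q,uv,25)[:,:2];c=P.mean(0);u=np.linalg.svd(P-c,full_matrices=False)[2][0]
    print(n,st[i],c,np.degrees(np.arctan2(u[1],u[0])))
G=np.array([436.6,14.6,15])
for a in(95.4,98.9):
    A=np.radians(a);h=G+202*np.array([np.cos(A),np.sin(A),0]);print(a,h,proj(s,[G,h])/.7,proj(d,[G,h])/.7)
```

```text
patch wrist [[372.5 182.4]
 [379.3 -39.3]
 [488.1 -33.4]
 [481.8 192.8]]
w [ 268  147   21   67 1079] [436.7  11.8] -80.7932716883482
s [252 197  23  16  40] [434.7  17.3] -88.27746932267966
d [251 214   9  14  79] [433.9  14.6] -81.93226313577293
95.4 [417.6 215.7  15. ] [[376.4 293.9]
 [459.  244.4]] [[366.  318.8]
 [350.9 267.1]]
98.9 [405.3 214.2  15. ] [[376.4 293.9]
 [454.8 240.7]] [[366.  318.8]
 [345.5 267.9]]
```

Call:
move_arm(motion="0.1 -0.8 -10 0 0 3.1;0.1 -0.8 -10 0 0 3.1;0.1 -0.8 -14 0 0 3.1;0.1 -0.8 -17 0 0 3.1;0.1 -0.8 -19.8 0 0 3.1;0.1 -0.8 -19.8 0 0 3.1;0.1 -0.8 -19.8 0 0 3.1", fingers=5)

```text
time: 2.2
tool_pos: [435.6, 10.2, 2.9]
tcp_rot: [-90.3, 0.1, -81.4]
ft_force: [0.6, -0.1, 1.1]
finger_gap: 50.0
```

Call:
move_arm(motion="0 0 0 0 0 0;0 0 0 0 0 0;0 0 0 0 0 0;0 0 0 0 0 0;0 0 0 0 0 0;0 0 0 0 0 0", fingers=0.5, squeeze=70)

```text
time: 2.7
tool_pos: [438.5, 8.5, 4.8]
tcp_rot: [-89.9, -0.0, -81.5]
ft_force: [0.2, -0.3, -0.2]
finger_gap: 4.7
```

Run:
```python
from h import *
s=snap('wrist','w2.png',1.4)
q=readout.sense();print(q['tool_pos'],q['finger_gap'])
```

```text
[438.20408049   8.42469173   4.47616624] 5.108417453025205
```

View pics/w2.png

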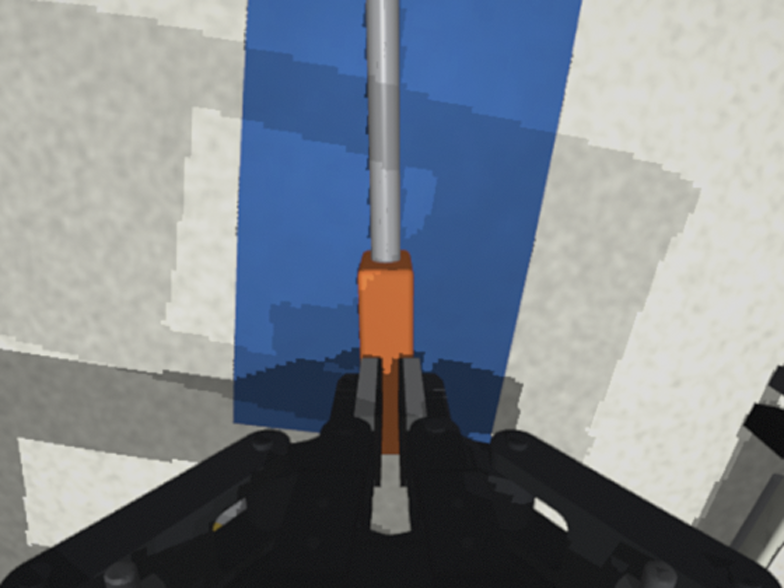

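The handle lies between the fingers, its front at (386,265), but the gap reads only 5. I'll close fully and lift a little to see whether it is really held.

Call:
move_arm(motion="0 0 0 0 0 0;0 0 0 0 0 0;0 0 0 0 0 0;0 0 0 0 0 0;0 0 0 0 0 0;0 0 0 0 0 0", fingers=0, squeeze=70)

```text
time: 3.25
tool_pos: [437.8, 8.5, 3.9]
tcp_rot: [-90.0, 0.0, -81.5]
ft_force: [-0.1, -1.1, 0.0]
finger_gap: 0.0
```

Call:
move_arm(motion="0 0 2 0 0 0;0 0 4 0 0 0;0 0 4 0 0 0;0 0 4 0 0 0")

```text
time: 3.58
tool_pos: [439.2, 8.4, 45.2]
tcp_rot: [-89.8, -0.0, -81.5]
ft_force: [-0.1, 0.2, -0.0]
finger_gap: 0.1
```

Run:
```python
from h import *
a=snap('wrist');b=snap('side');c=snap('scene')
ims=[cv2.resize(np.array(a['image']),(480,360)),cv2.resize(np.array(b['image'])[150:270,200:320],(300,300),interpolation=cv2.INTER_CUBIC)]
im=np.zeros((360,800,3),np.uint8);im[:,:480]=ims[0];im[:300,490:790]=ims[1];cv2.imwrite('pics/w3.png',im)
q=readout.sense();print(q['tool_pos'],q['finger_gap'],q['ft_force'])
```

```text
[437.09489075   8.61161318  43.04104053] 0.3489172366939916 [-0.29458931  0.26486035 -0.24392341]
```

View pics/w3.png

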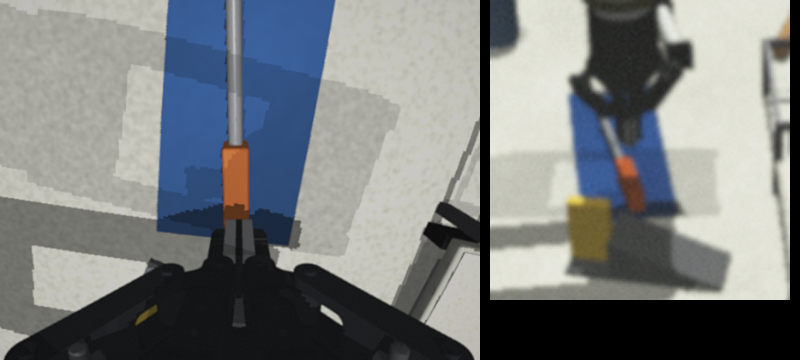

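The rod stayed down. In the wrist view the handle ends at (236,218), in front of the fingers. I'll check where the fingertips really are against the reported TCP.

Run:
```python
from h import *
np.set_printoptions(suppress=True,precision=1)
P=[[437,8.6,43],[437,8.6,62],[437,8.6,90],[437,8.6,150]]
for n in('scene','side','wrist'):
    s=load(n);p=proj(s,P);print(n,p.tolist())
for n in('scene','side'):
    s=load(n);p=proj(s,P)
    im=np.array(s['image']).copy();c=p[0].astype(int)
    for u in p: cv2.circle(im,tuple(np.round(u).astype(int)),1,(0,255,0),-1)
    globals()[n]=cv2.resize(im[c[1]-75:c[1]+45,c[0]-60:c[0]+60],(390,390),interpolation=cv2.INTER_CUBIC)
cv2.imwrite('pics/w4.png',np.hstack([scene,side]))
```

```text
scene [[261.31424544891365, 200.41558479900303], [261.11690245987865, 195.9372299495112], [260.8157900322236, 189.11045268671245], [260.1256890657478, 173.49378937910274]]
side [[256.05589804132586, 216.46071834903586], [255.7597776927367, 210.9653245672106], [255.31615785614028, 202.70996715669324], [254.33596776608096, 184.37172268169223]]
wrist [[274.15846678385003, 243.8486254190922], [273.8263038111738, 259.3617581238429], [273.1913740600647, 289.1549173072176], [270.66115119661316, 409.94150502571046]]
```

View pics/w4.png

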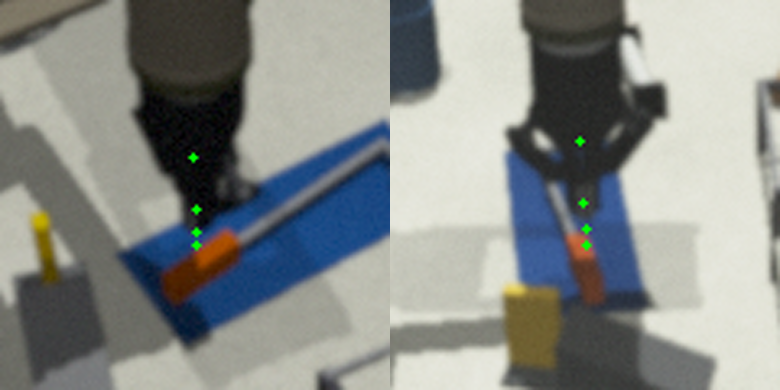

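In both views the fingertips end near the z=77 mark while the TCP reads 43. The real tips are about 33 mm higher than reported, so the fingers closed above the handle. I'll confirm with a light touch on free table.

Call:
move_arm(motion="5.5 0 0 0 0 0;5.5 0 0 0 0 0;5.5 0 -3 0 0 0;5.5 0 -5.5 0 0 0;5.5 0 -6.5 0 0 0;5.5 0 -6.5 0 0 0")

```text
time: 4.23
tool_pos: [488.8, 8.9, -25.0]
tcp_rot: [-90.4, 0.1, -81.5]
ft_force: [-0.3, 0.5, 0.5]
finger_gap: -0.2
```

Call:
move_arm(motion="0 0 -0.2 0 0 0;0 0 -0.4 0 0 0;0 0 -0.4 0 0 0")

```text
time: 4.48
tool_pos: [493.9, 8.5, -23.9]
tcp_rot: [-89.9, -0.0, -81.5]
ft_force: [-0.4, 0.4, 0.8]
finger_gap: -0.0
```

Call:
move_arm(motion="0 0 -0.2 0 0 0;0 0 -0.4 0 0 0;0 0 -0.4 0 0 0")

```text
time: 4.73
tool_pos: [493.1, 8.5, -28.7]
tcp_rot: [-90.0, -0.0, -81.5]
ft_force: [0.3, 0.4, 0.7]
finger_gap: -0.1
```

Call:
move_arm(motion="0 0 -0.2 0 0 0;0 0 -0.3 0 0 0;0 0 -0.3 0 0 0")

```text
time: 4.98
tool_pos: [493.4, 8.5, -29.4]
tcp_rot: [-90.0, -0.0, -81.5]
ft_force: [-15.2, 0.5, 30.5]
finger_gap: -0.0
```

Call:
move_arm(motion="0 0 -0.2 0 0 0;0 0 -0.2 0 0 0")

```text
time: 5.15
tool_pos: [493.5, 8.5, -29.5]
tcp_rot: [-90.0, -0.0, -81.5]
ft_force: [-26.6, 1.1, 55.3]
finger_gap: 0.1
```

Call:
move_arm(motion="0 0 -0.2 0 0 0;0 0 -0.2 0 0 0")

```text
time: 5.32
tool_pos: [493.6, 8.5, -29.6]
tcp_rot: [-90.1, -0.0, -81.5]
ft_force: [-37.6, 1.9, 77.6]
finger_gap: -0.3
```

Contact at a reading of z ≈ -29.4, so true tip z = reading + 29.3. I'll go back over the handle and grasp properly.

Call:
move_arm(motion="0 0 4 0 0 0;0 0 7 0 0 0;-4 0 7 0 0 0;-5.5 0 7 0 0 0;-5.5 0 7 0 0 0;-5.5 0 4 0 0 0;-5.5 0 1.2 0 0 0;-5.5 0 1.2 0 0 0;-5.5 0 1.2 0 0 0", fingers=5)

```text
time: 6.07
tool_pos: [436.1, 8.7, -25.1]
tcp_rot: [-90.2, 0.1, -81.5]
ft_force: [-0.1, -0.0, 1.4]
finger_gap: 50.0
```

Call:
move_arm(motion="0 0 0 0 0 0;0 0 0 0 0 0;0 0 0 0 0 0;0 0 0 0 0 0;0 0 0 0 0 0;0 0 0 0 0 0", fingers=0, squeeze=70)

```text
time: 6.57
tool_pos: [439.9, 8.4, -22.0]
tcp_rot: [-89.8, -0.1, -81.5]
ft_force: [-0.7, -0.6, 6.2]
finger_gap: 16.6
```

Gripped: gap 16.6. Now lift, swing to the station's heading and move in front of the guard.

Call:
move_arm(motion="0 0 4 0 0 0;0 0 8 0 0 0;0 0 12 0 0 -3;0 0 13 0 0 -10;-2 4 13 0 0 -17;-4 8 13 0 0 -24;-5.5 12 13 0 0 -31;-5.5 16 13 0 0 -38;-5.5 17 13 0 0 -45;-5.5 17 13 0 0 -52")

```text
time: 7.4
tool_pos: [382.2, 182.6, 107.0]
tcp_rot: [-90.0, 0.2, -128.6]
ft_force: [-0.2, 0.1, -1.2]
finger_gap: 16.7
```

Call:
move_arm(motion="0 0 0 0 0 -7;0 0 0 0 0 -14;0 0 0 0 0 -21;0 0 0 0 0 -28;0 0 0 0 0 -35;0 0 0 0 0 -42;0 0 0 0 0 -49;0 0 0 0 0 -51.5;0 0 0 0 0 -51.5;0 0 0 0 0 -51.5")

```text
time: 8.23
tool_pos: [383.0, 178.6, 106.4]
tcp_rot: [-90.0, 0.0, -179.9]
ft_force: [-0.4, 0.4, -2.3]
finger_gap: 16.9
```

Run:
```python
from h import *
s=snap('wrist','w5.png',1.4)
q=readout.sense();print(q['time'],q['tool_pos'],q['tcp_rot'],q['finger_gap'])
```

```text
8.2833 [382.97443723 178.61076295 106.35722633] [-9.00130867e+01  3.33040427e-02 -1.79902086e+02] 16.542624967863905
```

View pics/w5.png

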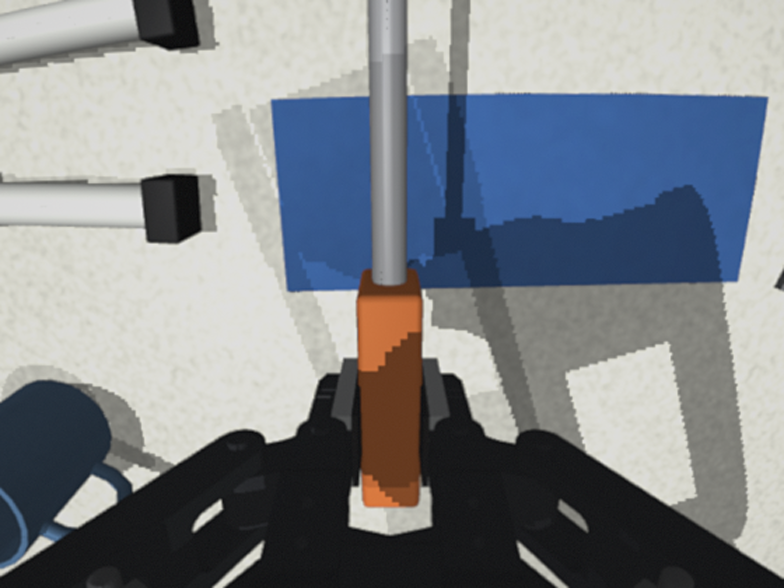

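The rod is held straight: handle at (390,390), shaft straight up column 388. The last 5° of turn is still missing. I'll finish it, lower to hook height and check from above.

Call:
move_arm(motion="0 0 -3 0 0 -5;0 0 -6 0 0 -5;0 0 -9 0 0 -5;0 0 -12 0 0 -5;0 0 -12.3 0 0 -5;0 0 -12.3 0 0 -5;0 0 -12.3 0 0 -5")

```text
time: 8.87
tool_pos: [383.5, 178.8, -15.8]
tcp_rot: [-90.0, 0.0, 175.0]
ft_force: [0.9, 0.1, -1.2]
finger_gap: 16.9
```

```bash
cat > ov.py <<'E'
from fit import *
np.set_printoptions(suppress=True,precision=1)
import sys
st=np.load('fit.npz')['st']
def rodov(gx,gy,z,yaw,fn,views=('scene','side'),pin=106):
    # rod_grip world pose overlay, and pin
    out=[]
    for n in views:
        s=snap(n); k=3
        c=proj(s,W(st,[(20,120,40)]))[0].astype(int); x0,y0=max(0,c[0]-(75)),max(0,c[1]-85)
        im=np.array(s['image'])[y0:y0+170,x0:x0+130]; k=3
        im=cv2.resize(im,None,fx=k,fy=k,interpolation=cv2.INTER_CUBIC)
        def dr(p,X,col): cv2.polylines(im,[np.round(((proj(s,W(p,X))-[x0,y0]+.5)*k-.5)*8).astype(np.int32)],False,col,1,cv2.LINE_AA,3)
        dr((gx,gy,yaw),[(32,0,z),(202,0,z),(202,-34,z),(188,-34,z)],(0,255,0))
        dr(st,[(pin,125,60),(pin,125,10)],(255,0,255))
        out.append(im)
    h=min(i.shape[0] for i in out); cv2.imwrite('pics/'+fn,np.hstack([i[:h] for i in out]))
q=readout.sense();a=np.radians(q['tcp_rot'][2]+180);t=q['tool_pos']
print(q['time'],t,q['tcp_rot'],q['finger_gap'],q['ft_force'])
g=t[:2]+5*np.array([np.cos(a),np.sin(a)]); R,o=pose(st)
S=lambda p:(np.r_[p,0]-o)@R
h=g+202*np.array([np.cos(a),np.sin(a)])
print('grip st',S(g),'hook st',S(h),'yaw rel',np.degrees(a-st[2]))
rodov(g[0],g[1],t[2]+29.3+10,a,sys.argv[1])
E
python3 ov.py o3.png
```

```text
8.8667 [383.5 178.8 -15.8] [-90.   0. 175.] 16.859079762810282 [ 0.9  0.1 -1.2]
grip st [-231.3  178.7    0. ] hook st [-29.3 178.6   0. ] yaw rel 359.9723517500922
```

View pics/o3.png

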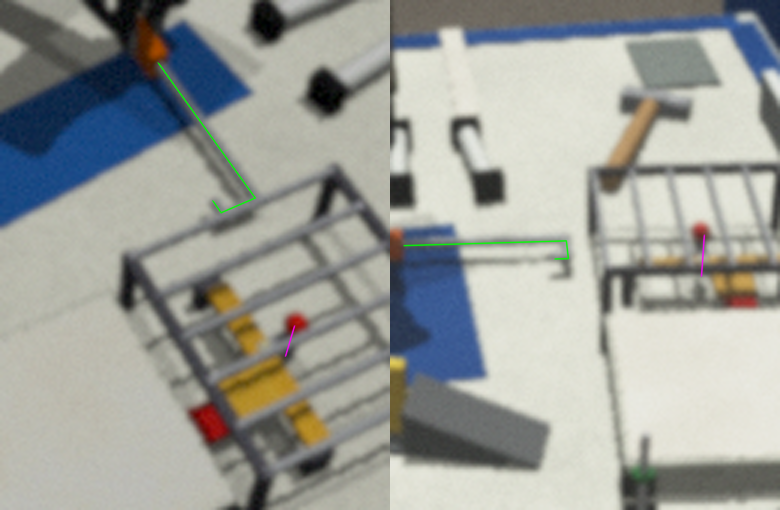

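The green overlay lies on the rod and hook in both views: hook at station x -29, y 179. Insert by 168 mm along the station's x.

Call:
move_arm(motion="3 -0.26 0 0 0 0;6 -0.52 0 0 0 0;9 -0.78 0 0 0 0;12 -1.04 0 0 0 0;14 -1.21 0 0 0 0;16 -1.39 0 0 0 0;16.7 -1.45 0 0 0 0;16.7 -1.45 0 0 0 0;16.7 -1.45 0 0 0 0")

```text
time: 9.72
tool_pos: [549.9, 164.2, -16.2]
tcp_rot: [-90.0, 0.0, 175.0]
ft_force: [1.2, -0.2, -2.4]
finger_gap: 16.4
```

```bash
python3 ov.py o4.png
```

```text
9.7167 [549.9 164.2 -16.2] [-90.   0. 175.] 16.43034321043995 [ 1.2 -0.2 -2.4]
grip st [-64.3 178.6   0. ] hook st [137.7 178.3   0. ] yaw rel 359.9209666530868
```

View pics/o4.png

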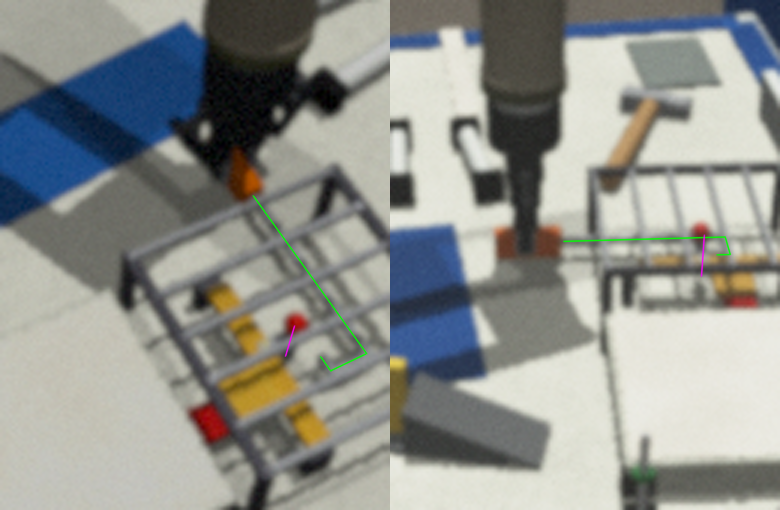

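The hook is past the pin. Slide it across so the pin sits in the pocket, then pull.

Call:
move_arm(motion="-0.1 -1.2 0 0 0 0;-0.2 -2.4 0 0 0 0;-0.3 -3.6 0 0 0 0;-0.3 -3.6 0 0 0 0;-0.3 -3.6 0 0 0 0")

```text
time: 10.23
tool_pos: [546.6, 126.8, -17.0]
tcp_rot: [-90.0, -0.0, 174.9]
ft_force: [0.2, 0.5, -1.8]
finger_gap: 16.5
```

Call:
move_arm(motion="-0.8 0.07 0 0 0 0;-1.6 0.14 0 0 0 0;-2.4 0.21 0 0 0 0;-3.2 0.28 0 0 0 0;-4 0.35 0 0 0 0;-4.8 0.42 0 0 0 0;-5.5 0.48 0 0 0 0;-6.2 0.54 0 0 0 0;-6.6 0.57 0 0 0 0;-6.6 0.57 0 0 0 0")

```text
time: 11.07
tool_pos: [479.7, 133.9, -17.2]
tcp_rot: [-90.0, -0.1, 175.0]
ft_force: [0.1, -0.3, -2.4]
finger_gap: 16.7
```

```bash
sed -i 's/pin=106/pin=58/' ov.py; python3 ov.py o5.png
```

```text
11.0667 [479.7 133.9 -17.2] [-90.   -0.1 175. ] 16.669461685837334 [ 0.1 -0.3 -2.4]
grip st [-131.6  142.3    0. ] hook st [ 70.4 142.2   0. ] yaw rel 359.9491909826967
```

View pics/o5.png

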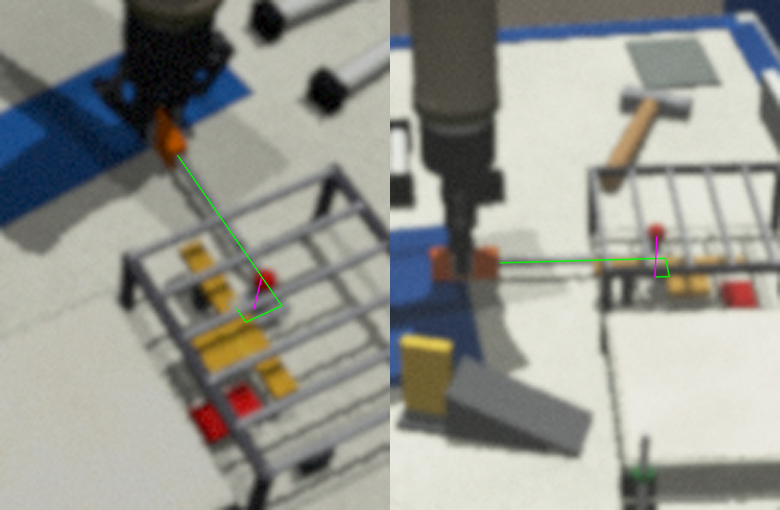

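The bolt has come with the hook: the ball is now at (264,280) with the pin near x 59. The wedge has also shifted, its fin now at (428,375) in the side crop, which must be the announced knock. I'll pull the last few mm to the stop.

Call:
move_arm(motion="-0.2 0.02 0 0 0 0;-0.4 0.03 0 0 0 0;-0.4 0.03 0 0 0 0")

```text
time: 11.42
tool_pos: [476.9, 134.0, -17.0]
tcp_rot: [-90.0, 0.0, 175.0]
ft_force: [1.2, -0.5, -3.0]
finger_gap: 17.0
```

Call:
move_arm(motion="-0.2 0.02 0 0 0 0;-0.2 0.02 0 0 0 0")

```text
time: 11.58
tool_pos: [474.8, 134.2, -17.0]
tcp_rot: [-90.0, 0.0, 175.0]
ft_force: [2.4, -0.3, -0.6]
finger_gap: 16.6
```

Call:
move_arm(motion="-0.2 0.02 0 0 0 0;-0.3 0.03 0 0 0 0;-0.3 0.03 0 0 0 0")

```text
time: 11.83
tool_pos: [473.1, 134.5, -16.4]
tcp_rot: [-90.0, 0.1, 175.0]
ft_force: [5.3, -0.9, -2.7]
finger_gap: 16.8
```

Call:
move_arm(motion="1 -0.09 0 0 0 0;2 -0.18 0 0 0 0;3 -0.26 0 0 0 0;3 -0.26 0 0 0 0;3.1 0.9 0 0 0 0;3.2 2.1 0 0 0 0;3.3 3.3 0 0 0 0;3.3 3.5 0 0 0 0;3.3 3.5 0 0 0 0")

```text
time: 12.58
tool_pos: [504.4, 171.0, -17.1]
tcp_rot: [-90.0, -0.0, 175.1]
ft_force: [-0.9, -0.2, -2.2]
finger_gap: 16.4
```

```bash
cat > ball.py <<'E'
from fit import *
np.set_printoptions(suppress=True,precision=1)
st=np.load('fit.npz')['st'];R,o=pose(st)
for n in('scene','side'):
    s=snap(n);h=cv2.cvtColor(np.array(s['image']),cv2.COLOR_BGR2HSV)
    m=(((h[...,0]<6)|(h[...,0]>172))&(h[...,1]>130)&(h[...,2]>60)).astype(np.uint8)
    k,l,t,c=cv2.connectedComponentsWithStats(m)
    for i in range(1,k):
        if t[i,4]>5: print(n,c[i],t[i,4],(ray(s,[c[i]],60)-o)@R)
E
python3 ball.py; sed -n '/q=readout/,/yaw rel/p' ov.py > /dev/null; python3 -c "
from h import *
q=readout.sense();print(q['time'],q['tool_pos'],q['tcp_rot'],q['ft_force'])"
```

```text
scene [344.3 246.2] 34 [[ 55.3 125.7  60. ]]
scene [338.9 288. ] 81 [[142.7  57.1  60. ]]
scene [208.  293.9] 31 [[  24.4 -208.5   60. ]]
scene [327.9 295.6] 99 [[147.3  25.8  60. ]]
side [359.2 207.9] 64 [[125.   17.2  60. ]]
12.6833 [504.44551443 169.85821332 -17.12944358] [-8.99819494e+01 -1.85999342e-02  1.75042460e+02] [-0.40920401 -0.16855766 -0.94934331]
```

The ball is at station x 55, so the bolt is fully at its stop. Pull out, swing back and lay the rod on the patch.

Call:
move_arm(motion="-2.5 0.22 0 0 0 0;-5 0.43 0 0 0 0;-7.5 0.65 0 0 0 0;-10 0.87 0 0 0 0;-12 1.04 0 0 0 0;-12 1.04 0 0 0 0;-12 1.04 4 0 0 0;-12 1.04 8 0 0 0;-12 1.04 12 0 0 0;-12 1.04 12 0 0 0")

```text
time: 13.52
tool_pos: [390.6, 181.4, 112.1]
tcp_rot: [-90.3, 0.7, 175.0]
ft_force: [1.9, 0.3, -0.9]
finger_gap: 16.9
```

Call:
move_arm(motion="0 -2 0 0 0 7;0.6 -4 0 0 0 14;1.2 -6 0 0 0 21;1.8 -8 0 0 0 28;2.4 -10 0 0 0 35;3 -12 0 0 0 42;3.6 -14 0 0 0 49;4.2 -15 0 0 0 56;4.8 -16 0 0 0 63;5.2 -16 0 0 0 70")

```text
time: 14.35
tool_pos: [437.8, 17.6, 103.2]
tcp_rot: [-89.9, -0.0, -114.8]
ft_force: [-0.2, 0.3, -1.6]
finger_gap: 16.4
```

Call:
move_arm(motion="0 0 0 0 0 7;0 0 0 0 0 14;0 0 0 0 0 21;0 0 0 0 0 28;0 0 0 0 0 30;0 0 0 0 0 30")

```text
time: 14.85
tool_pos: [437.2, 19.4, 103.1]
tcp_rot: [-90.0, -0.0, -85.0]
ft_force: [-0.8, 0.1, -2.2]
finger_gap: 16.7
```

```bash
cat > see.py <<'E'
from fit import *
np.set_printoptions(suppress=True,precision=1)
# yellow fin in side/scene views
for n in('scene','side'):
    s=snap(n);h=cv2.cvtColor(np.array(s['image']),cv2.COLOR_BGR2HSV)
    m=((h[...,0]>20)&(h[...,0]<34)&(h[...,1]>150)&(h[...,2]>60)).astype(np.uint8)
    k,l,t,c=cv2.connectedComponentsWithStats(m)
    for i in range(1,k):
        if t[i,4]>15: print('yellow',n,c[i],t[i],ray(s,[c[i]],50))
q=readout.sense();print(q['time'],q['tool_pos'],q['tcp_rot'],q['ft_force'],q['finger_gap'])
E
python3 see.py
```

```text
yellow scene [229.9 209.1] [227 199   7  21  98] [[423.7 -76.1  50. ]]
yellow scene [322.4 239.2] [319 235   9  10  45] [[621.5  72.   50. ]]
yellow scene [329.5 252.5] [325 248   9  11  54] [[660.9  65.   50. ]]
yellow scene [333.8 268.6] [323 260  23  17 206] [[701.2  48.2  50. ]]
yellow scene [348.8 279.6] [344 276  10   9  52] [[742.   60.4  50. ]]
14.95 [437.1  19.6 103.1] [-90.   -0.  -85.2] [-0.1  0.3 -2.1] 16.464192571744046
```

Call:
move_arm(motion="0 0 -3 0 0 0;0 0 -6 0 0 0;0 0 -9 0 0 0;0 0 -11.5 0 0 0;0 0 -12.4 0 0 0;0 0 -12.6 0 0 0;0 0 -12.6 0 0 0")

```text
time: 15.53
tool_pos: [437.2, 19.9, -22.6]
tcp_rot: [-90.0, 0.0, -85.1]
ft_force: [0.1, -0.3, -2.0]
finger_gap: 16.0
```

Call:
move_arm(motion="0 0 0 0 0 0;0 0 0 0 0 0;0 0 0 0 0 0;0 0 4 0 0 0;0 0 8 0 0 0;0 0 12 0 0 0;0 0 15 0 0 0;0 0 15 0 0 0;0 0 15 0 0 0", fingers=5)

```text
time: 16.28
tool_pos: [439.1, 19.8, 129.9]
tcp_rot: [-89.7, -0.1, -85.0]
ft_force: [0.0, 1.0, -0.3]
finger_gap: 50.1
```

Call:
move_arm(motion="0 -1 2 0 0 -7;-0.6 -2 4 0 0 -14;-1.2 -4 5 0 0 -21;-1.8 -6 5 0 0 -28;-2.4 -8 5 0 0 -35;-3 -9.5 5 0 0 -42;-3.7 -9.5 5 0 0 -49;-3.7 -9.5 5 0 0 -56;-3.7 -9.5 5 0 0 -63;-3.7 -9.5 5 0 0 -70")

```text
time: 17.12
tool_pos: [398.8, -75.0, 175.2]
tcp_rot: [-90.1, -0.1, -155.4]
ft_force: [0.4, 0.8, 0.1]
finger_gap: 49.8
```

Call:
move_arm(motion="0 0 0 0 0 -7;0 0 0 0 0 -14;0 0 0 0 0 -21;0 0 0 0 0 -28;0 0 0 0 0 -30;0 0 0 0 0 -30;0 0 0 0 0 -30")

```text
time: 17.7
tool_pos: [399.1, -74.8, 175.7]
tcp_rot: [-90.0, -0.1, 175.1]
ft_force: [-0.3, 0.0, -0.1]
finger_gap: 49.9
```

Run:
```python
from h import *
s=snap('wrist','w6.png',1.4)
q=readout.sense();print(q['time'],q['tool_pos'],q['tcp_rot'],q['finger_gap'])
```

```text
17.75 [399.28549159 -74.89027764 175.93042284] [-9.00224416e+01 -9.63413037e-02  1.75074602e+02] 50.049507025645504
```

View pics/w6.png

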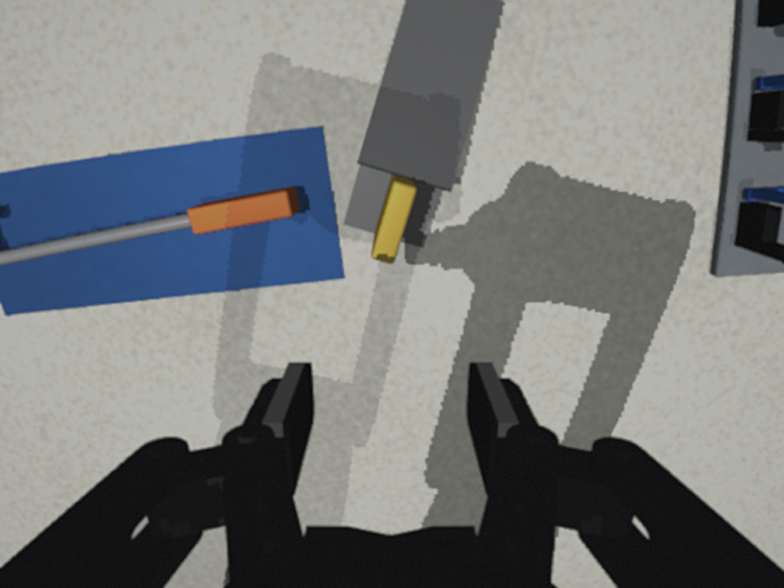

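The wedge's yellow fin top has corners (396,178), (416,181), (395,262) and (373,259), and the block's upper back edge runs (360,160)-(452,187). The rod handle lies on the patch at (240,212).

Run:
```python
from fit import *
np.set_printoptions(suppress=True,precision=1)
s=load('wrist'); f=lambda a:(np.array(a,float)+.5)/1.4-.5
P=ray(s,f([(396,178),(416,181),(395,262),(373,259)]),80);print(P[:,:2],P.mean(0))
d=P[0]+P[1]-P[2]-P[3];print('fin len',np.linalg.norm(d)/2,np.degrees(np.arctan2(d[1],d[0])))
B=ray(s,f([(360,160),(452,187)]),48);e=B[0]-B[1];print(B[:,:2],B.mean(0),np.linalg.norm(e),np.degrees(np.arctan2(e[1],e[0]))-90)
h=cv2.cvtColor(np.array(s['image']),cv2.COLOR_BGR2HSV)
m=((h[...,0]>20)&(h[...,0]<34)&(h[...,1]>150)&(h[...,2]>60)).astype(np.uint8)
k,l,t,c=cv2.connectedComponentsWithStats(m);i=1+np.argmax(t[1:,4]);uv=np.argwhere(l==i)[:,::-1].astype(np.float32)
bx=cv2.minAreaRect(uv);print(bx,cv2.boxPoints(bx)*1.4)
X=ray(s,cv2.boxPoints(bx),80);print(X[:,:2],X.mean(0))
rk=ray(s,f([(190,209),(290,187),(298,212),(193,234)]),28);print('handle',rk[:,:2],rk.mean(0))
```

```text
[[454.6 -83.2]
 [452.1 -93.9]
 [407.7 -78.8]
 [410.5 -66.4]] [431.2 -80.6  80. ]
fin len 47.015703359817024 -19.791833385776226
[[ 464.4  -62.6]
 [ 443.6 -117. ]] [454.  -89.8  48. ] 58.22803572616188 -20.852003531603103
((280.70648193359375, 156.3119354248047), (18.581829071044922, 59.38523483276367), 16.699243545532227) [[368.6 254.9]
 [392.5 175.3]
 [417.4 182.8]
 [393.5 262.4]]
[[412.9 -64.3]
 [456.1 -81.5]
 [450.9 -94.7]
 [407.4 -78. ]] [431.8 -79.6  80. ]
handle [[442.4  55.5]
 [450.5 -13.8]
 [433.7 -16.8]
 [425.5  56.9]] [438.   20.4  28. ]
```

Call:
move_arm(motion="1 -0.2 -2 0 0 -7;2 -0.4 -4 0 0 -14;3.2 -0.5 -5 0 0 -15.6;3.2 -0.5 -8 0 0 -15.6;3.2 -0.5 -12 0 0 -15.6;3.2 -0.5 -15 0 0 -15.6;3.2 -0.5 -16.9 0 0 -15.6;3.2 -0.5 -16.9 0 0 -15.6;3.2 -0.5 -16.9 0 0 -15.6")

```text
time: 18.5
tool_pos: [430.4, -79.6, 7.0]
tcp_rot: [-90.0, -0.2, 159.4]
ft_force: [0.3, -0.1, 0.3]
finger_gap: 49.7
```

Call:
move_arm(motion="0 0 0 0 0 0;0 0 0 0 0 0;0 0 0 0 0 0;0 0 0 0 0 0;0 0 0 0 0 0;0 0 0 0 0 0", fingers=0, squeeze=80)

```text
time: 19.0
tool_pos: [433.7, -80.7, 10.1]
tcp_rot: [-90.0, 0.2, 159.4]
ft_force: [-1.6, -0.5, 6.7]
finger_gap: 13.0
```

Call:
move_arm(motion="0 0 0.4 0 0 0;0 0 0.8 0 0 0;0 -0.5 0.8 0 0 5;-0.1 -1 0.8 0 0 10;-0.2 -1.5 0.8 0 0 15.5;-0.2 -1.5 0.8 0 0 15.5;-0.2 -1.5 0.8 0 0 15.5;-0.2 -1.5 0.8 0 0 15.5")

```text
time: 19.67
tool_pos: [429.7, -94.8, 16.0]
tcp_rot: [-90.0, -0.0, 174.7]
ft_force: [-0.1, -1.2, -3.8]
finger_gap: 13.2
```

Run:
```python
from fit import *
np.set_printoptions(suppress=True,precision=1)
st=np.load('fit.npz')['st'];R,o=pose(st)
q=readout.sense();print(q['time'],q['tool_pos'],q['tcp_rot'],q['finger_gap'],q['ft_force'],'st',(np.r_[q['tool_pos'][:2],0]-o)@R)
out=[]
for n in('scene','side'):
    s=snap(n);im=np.array(s['image']);h=cv2.cvtColor(im,cv2.COLOR_BGR2HSV)
    p=proj(s,W(st,[(12,-228,z) for z in(0,40,50,60,70,95)]+[(12,-216,34)]));print(n,p.tolist())
    g=(h[...,0]>45)&(h[...,0]<85)&(h[...,1]>90)&(h[...,2]>30)
    c=p[2].astype(int);mk=np.zeros_like(g);mk[c[1]-25:c[1]+25,c[0]-20:c[0]+20]=1
    uv=np.argwhere(g&mk)[:,::-1];print('green',len(uv),uv.mean(0) if len(uv) else 0)
    rd=((h[...,0]<8)|(h[...,0]>172))&(h[...,1]>110)&(h[...,2]>50)&mk
    uv=np.argwhere(rd)[:,::-1];print('red',len(uv),uv.mean(0) if len(uv) else 0, uv.min(0) if len(uv) else 0)
    out.append(cv2.resize(im[c[1]-40:c[1]+40,c[0]-40:c[0]+40],(390,390),interpolation=cv2.INTER_CUBIC))
cv2.imwrite('pics/c1.png',np.hstack(out))
```

```text
19.6667 [429.7 -94.8  16. ] [-90.   -0.  174.7] 13.229589334305068 [-0.1 -1.2 -3.8] st [-166.7  -89.8    0. ]
scene [[201.27622044376153, 304.3112683843867], [198.8601633158271, 296.89214063246413], [198.23112126391243, 294.961917149723], [197.5915594553698, 293.0000117693326], [196.9412081677143, 291.0056270736308], [195.2662697788852, 285.8720850828157], [204.23458698455048, 295.8029916513349]]
green 25 [199.1 295.3]
red 35 [207.9 294. ] [205 291]
side [[327.8070623052571, 284.3493622799204], [328.49617946257325, 272.41168569563627], [328.6711234546657, 269.3512322308357], [328.8471359429089, 266.25965338750325], [329.024217615104, 263.1365877544137], [329.47160044001413, 255.18876949304965], [327.8850319538484, 270.9828262471341]]
green 3 [326.3 267.7]
red 0 0 0
```

Run:
```python
from fit import *
np.set_printoptions(suppress=True,precision=1,linewidth=200)
st=np.load('fit.npz')['st']
for n in('scene','side'):
    s=load(n);im=np.array(s['image']).astype(float)
    c=proj(s,W(st,[(12,-228,54)]))[0].astype(int)
    x0,y0=c[0]-10,c[1]-12
    w=im[y0:y0+25,x0:x0+20]; g=np.clip(w[...,1]-np.maximum(w[...,0],w[...,2])-4,0,None)
    print(n,x0,y0);print(g.astype(int))
    yy,xx=np.mgrid[y0:y0+25,x0:x0+20]; print((g*xx).sum()/g.sum(),(g*yy).sum()/g.sum())
    zs=np.arange(40,70,1.);p=proj(s,W(st,[(12,-228,z) for z in zs])); print(zs[np.argmin(abs(p[:,1]-(g*yy).sum()/g.sum()))])
```

```text
scene 187 282
[[ 0  0  0  0  0  0  0  0  0  0  0  0  0  0  0  0  0  0  0  0]
 [ 0  0  0  0  0  0  0  0  0  0  0  0  0  0  0  0  0  0  0  0]
 [ 0  0  0  0  0  0  0  0  0  0  0  0  0  0  0  0  0  0  0  0]
 [ 0  0  0  0  0  0  0  0  0  0  0  0  0  0  0  0  0  0  0  0]
 [ 0  0  0  0  0  0  0  0  0  0  0  0  0  0  0  0  0  0  0  0]
 [ 0  0  0  0  0  0  0  0  0  0  0  0  0  0  0  0  0  0  0  0]
 [ 0  0  0  0  0  0  0  0  0  0  0  0  0  0  0  0  0  0  0  0]
 [ 0  0  0  0  0  0  0  0  0  0  0  1  3  5  4  0  0  0  0  0]
 [ 0  0  0  0  0  0  0  0  0  0  0  3 10 16 12  8  0  0  0  0]
 [ 0  0  0  0  0  0  0  0  5  5  1  0 11 29 28 16  1  0  0  0]
 [ 0  0  0  0  0  0  0  6 16 15  3  2  9 30 40 24  0  0  0  0]
 [ 0  0  0  0  0  0  0  1 14 20  7  1  7 28 42 28  0  0  0  0]
 [ 0  0  0  0  0  0  0  1 12 19 13 11 20 32 45 30  0  0  0  0]
 [ 0  0  0  0  0  0  0  1 10 20 32 32 34 39 41 21  0  0  0  0]
 [ 0  0  0  0  0  0  0  0  6 22 43 48 44 40 34 18  0  0  0  0]
 [ 0  0  0  0  0  0  0  0  2 12 29 43 36 29 19  6  0  0  0  0]
 [ 0  0  0  0  0  0  0  0  0  5 14 22 15  9  3  0  0  0  0  0]
 [ 0  0  0  0  
[... 1463 characters left out ...]
11  5  0  0  0  0  0  0  0]
 [ 0  0  0  0  0  0  0  1  4  6  4  3  0  0  0  0  0  0  0  0]
 [ 0  0  0  0  0  0  0  0  0  0  0  0  0  0  0  0  0  0  0  0]
 [ 0  0  0  0  0  0  0  0  0  0  0  0  0  0  0  0  0  0  0  0]
 [ 0  0  0  0  0  0  0  0  0  0  0  0  0  0  0  0  0  0  0  0]
 [ 0  0  0  0  0  0  0  0  0  0  0  0  0  0  0  0  0  0  0  0]
 [ 0  0  0  0  0  0  0  0  0  0  0  0  0  0  0  0  0  0  0  0]
 [ 0  0  0  0  0  0  0  0  0  0  0  0  0  0  0  0  0  0  0  0]
 [ 0  0  0  0  0  0  0  0  0  0  0  0  0  0  0  0  0  0  0  0]
 [ 0  0  0  0  0  0  0  0  0  0  0  0  0  0  0  0  0  0  0  0]
 [ 0  0  0  0  0  0  0  0  0  0  0  0  0  0  0  0  0  0  0  0]]
326.77653631284915 267.4312849162011
56.0
```

Run:
```python
from fit import *
np.set_printoptions(suppress=True,precision=1)
st=np.load('fit.npz')['st'];R,o=pose(st)
s,d=load('scene'),load('side')
for a,b in(((199.1,294.2),(326.8,267.3)),((199.1,293.6),(326.8,267.3)),((199.1,294.2),(326.8,266.9))):
    r_=least_squares(lambda X:np.r_[proj(s,[X])[0]-a,proj(d,[X])[0]-b],[590,-240,54]);print(r_.x,(r_.x-o)@R,r_.fun)
```

```text
[ 593.9 -244.4   51.7] [   9.9 -224.7   51.7] [ 0.1 -1.   0.9  0.7]
[ 593.4 -244.1   52.1] [   9.3 -224.5   52.1] [ 0.1 -0.7  0.6  0.5]
[ 594.1 -244.4   52.7] [  10.1 -224.6   52.7] [ 0.1 -1.1  1.   0.7]
```

The collar height comes out at about 52-56. Lower the wedge and push it in to a first depth, then compare pointer and collar.

Call:
move_arm(motion="0 0 -0.3 0 0 0;0 0 -0.6 0 0 0;0 0 -0.6 0 0 0;2 -0.17 -0.6 0 0 0;4 -0.35 -0.6 0 0 0;5.5 -0.48 -0.6 0 0 0;7 -0.61 -0.6 0 0 0;8 -0.7 -0.6 0 0 0;9 -0.78 -0.6 0 0 0;9 -0.78 -0.6 0 0 0")

```text
time: 20.6
tool_pos: [520.6, -102.9, 9.8]
tcp_rot: [-90.0, -0.0, 174.9]
ft_force: [3.7, 1.1, 6.5]
finger_gap: 13.1
```

Call:
move_arm(motion="0.6 -0.05 0 0 0 0;1.2 -0.1 0 0 0 0;1.8 -0.16 0 0 0 0;1.9 -0.16 0 0 0 0;1.9 -0.16 0 0 0 0")

```text
time: 21.02
tool_pos: [538.0, -104.4, 9.8]
tcp_rot: [-90.0, -0.1, 174.9]
ft_force: [-5.1, 0.1, 3.5]
finger_gap: 13.1
```

```bash
cat > pc.py <<'E'
from fit import *
np.set_printoptions(suppress=True,precision=1,linewidth=200)
st=np.load('fit.npz')['st'];R,o=pose(st)
q=readout.sense();print(q['time'],q['tool_pos'],q['tcp_rot'],q['finger_gap'],q['ft_force'],'st',(np.r_[q['tool_pos'][:2],0]-o)@R)
for n in('scene','side'):
    s=snap(n);im=np.array(s['image']).astype(float)
    c=proj(s,W(st,[(12,-228,54)]))[0].astype(int)
    x0,y0=c[0]-12,c[1]-20
    w=im[y0:y0+40,x0:x0+30]; yy,xx=np.mgrid[y0:y0+40,x0:x0+30]
    g=np.clip(w[...,1]-np.maximum(w[...,0],w[...,2])-4,0,None);rr=np.clip(w[...,2]-np.maximum(w[...,0],w[...,1])-25,0,None)
    print(n,'green',(g*xx).sum()/g.sum(),(g*yy).sum()/g.sum(),'red',rr.sum(),(rr*xx).sum()/rr.sum(),(rr*yy).sum()/rr.sum())
    for z in(34,46,50,54,58): print(z,proj(s,W(st,[(12,-228,z),(12,-216,z),(12,-208,z)])).round(1).tolist())
E
python3 pc.py
```

```text
21.0167 [ 538.  -104.4    9.8] [-90.   -0.1 174.9] 13.105200414741843 [-5.1  0.1  3.5] st [-58. -90.   0.]
scene green 199.05126498002664 294.4034620505992 red 3716.0 207.21636167922497 290.45640473627554
34 [[199.2, 298.0], [204.2, 295.8], [207.5, 294.3]]
46 [[198.5, 295.7], [203.5, 293.5], [206.9, 292.0]]
50 [[198.2, 295.0], [203.3, 292.7], [206.7, 291.2]]
54 [[198.0, 294.2], [203.1, 291.9], [206.4, 290.4]]
58 [[197.7, 293.4], [202.8, 291.1], [206.2, 289.6]]
side green 326.6376811594203 267.4958592132505 red 268.0 324.9925373134328 261.3619402985075
34 [[328.4, 274.2], [327.9, 271.0], [327.6, 268.8]]
46 [[328.6, 270.6], [328.1, 267.3], [327.8, 265.2]]
50 [[328.7, 269.4], [328.2, 266.1], [327.8, 264.0]]
54 [[328.7, 268.1], [328.2, 264.9], [327.9, 262.8]]
58 [[328.8, 266.9], [328.3, 263.6], [328.0, 261.5]]
```

The pointer is now at about 52.5, close to the collar. I'll push 4 mm more, release, and take a tilted close view with the wrist camera from the front.

Call:
move_arm(motion="0.2 -0.02 0 0 0 0;0.4 -0.03 0 0 0 0;0.4 -0.03 0 0 0 0;0.4 -0.03 0 0 0 0")

```text
time: 21.45
tool_pos: [541.5, -104.6, 9.8]
tcp_rot: [-90.0, -0.1, 174.9]
ft_force: [-8.3, 0.5, 5.5]
finger_gap: 13.2
```

Call:
move_arm(motion="0 0 0 0 0 0;0 0 0 0 0 0;0 0 0 0 0 0;0 0 4 0 0 0;0 0 8 0 0 0;-1 0 12 0 0 0;-4 -3 12 -0.6 -7 0;-7 -6 12 -1.2 -14 0;-9.5 -9 10 -1.8 -21 0;-9.5 -12 9 -2.4 -28 0", fingers=5)

```text
time: 22.28
tool_pos: [457.1, -203.0, 110.5]
tcp_rot: [-90.1, 22.6, 175.1]
ft_force: [0.2, -0.2, -0.2]
finger_gap: 50.2
```

Call:
move_arm(motion="0 -1.2 -2 -0.6 -6 0;0 -1.2 -4 -1.1 -12 0;0 -1.2 -4 -1.1 -12 0;0 -1.2 -4 -1.1 -12 0;0 -1.2 -4 -1.1 -12 0")

```text
time: 22.7
tool_pos: [456.9, -215.0, 69.6]
tcp_rot: [-90.3, 34.2, 174.8]
ft_force: [0.4, -0.2, 0.0]
finger_gap: 49.7
```

```bash
python3 pc.py
python3 - <<'E'
from fit import *
st=np.load('fit.npz')['st']
s=snap('wrist');p=proj(s,W(st,[(12,-228,54),(12,-216,54)]));print(p)
T=np.array(s['world_to_cam']);print(-T[:3,:3].T@T[:3,3],T[2,:3])
c=np.clip(p[0].astype(int),[100,75],[460,345]);im=np.array(s['image'])[c[1]-75:c[1]+75,c[0]-100:c[0]+100]
print('crop',c-[100,75]);cv2.imwrite('pics/p1.png',cv2.resize(im,(800,600),interpolation=cv2.INTER_CUBIC))
E
```

```text
22.7 [ 456.9 -215.    69.6] [-90.3  34.2 174.8] 49.74072595612743 [ 0.4 -0.2  0. ] st [-129.2 -207.2    0. ]
scene green 199.1027445460943 294.4982406755806 red 3295.0 207.30652503793627 290.43034901365706
34 [[199.2, 298.0], [204.2, 295.8], [207.5, 294.3]]
46 [[198.5, 295.7], [203.5, 293.5], [206.9, 292.0]]
50 [[198.2, 295.0], [203.3, 292.7], [206.7, 291.2]]
54 [[198.0, 294.2], [203.1, 291.9], [206.4, 290.4]]
58 [[197.7, 293.4], [202.8, 291.1], [206.2, 289.6]]
side green 326.669133192389 267.46828752642705 red 186.0 325.0268817204301 261.1236559139785
34 [[328.4, 274.2], [327.9, 271.0], [327.6, 268.8]]
46 [[328.6, 270.6], [328.1, 267.3], [327.8, 265.2]]
50 [[328.7, 269.4], [328.2, 266.1], [327.8, 264.0]]
54 [[328.7, 268.1], [328.2, 264.9], [327.9, 262.8]]
58 [[328.8, 266.9], [328.3, 263.6], [328.0, 261.5]]
[[307.84424853  56.9592572 ]
 [291.07947707  56.89589187]]
[ 426.05227408 -213.57537308  257.14443927] [ 0.28361056 -0.01904021 -0.9587505 ]
crop [207   0]
```

View pics/p1.png

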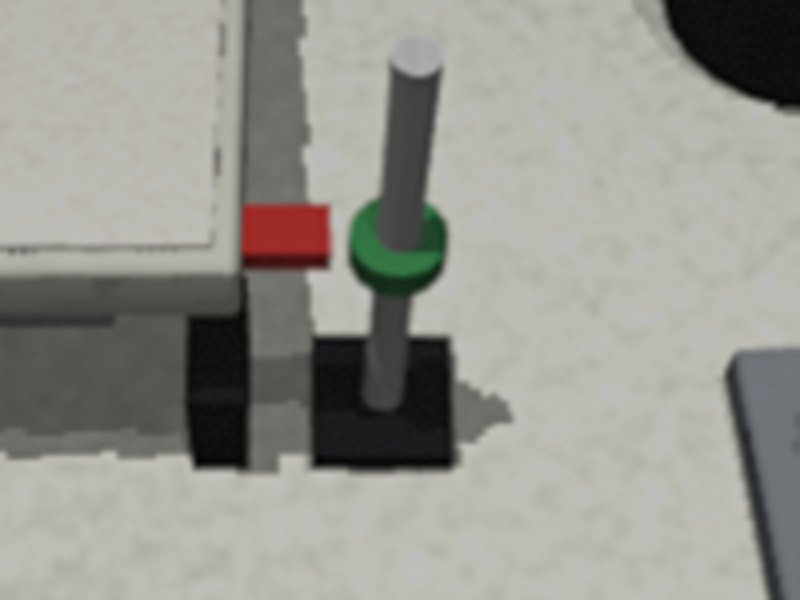

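The close view is clear: the red pointer has its top face at y 205-255 and front face to 268. The green collar spans y 197-293, and the post top is at (416,57). The pointer looks slightly above or level with the collar, so I'll work out the numbers.

Run:
```python
from fit import *
np.set_printoptions(suppress=True,precision=1)
st=np.load('fit.npz')['st'];s=load('wrist')
v=lambda X:((proj(s,W(st2,X))-[207,0]+.5)*4-.5)
st2=st.copy()
# align on post top
o=least_squares(lambda d:(((proj(s,W(st+np.r_[d,0],[(12,-228,95)]))-[207,0]+.5)*4-.5)-[416,57]).ravel(),[0,0]);print('shift',o.x);st2=st+np.r_[o.x,0]
print('post base',v([(12,-228,0),(12,-228,10)]).round(0).tolist())
a=np.linspace(0,2*np.pi,60)
for z in(50,52,54,56,58):
    r_=v([(12+9*np.cos(t),-228+9*np.sin(t),z+h) for h in(-3,3) for t in a]); 
    p=v([(13.4-q,y,z+h) for q in(-6,6) for y in(-216,) for h in(-2,2)])
    print(z,'collar rows',r_[:,1].min().round(),r_[:,1].max().round(),'cols',r_[:,0].min().round(),r_[:,0].max().round(),'ptr ctr',v([(13.4,-216,z)]).round(0).tolist(),'front',p[2:].round(0).tolist(),'back',p[:2].round(0).tolist())
```

```text
shift [-2.2  1.6]
post base [[380.0, 411.0], [383.0, 384.0]]
50 collar rows 203.0 307.0 cols 346.0 447.0 ptr ctr [[330.0, 248.0]] front [[330.0, 283.0], [330.0, 268.0]] back [[329.0, 229.0], [330.0, 214.0]]
52 collar rows 196.0 300.0 cols 346.0 448.0 ptr ctr [[330.0, 241.0]] front [[330.0, 276.0], [330.0, 261.0]] back [[329.0, 222.0], [330.0, 206.0]]
54 collar rows 188.0 292.0 cols 346.0 450.0 ptr ctr [[330.0, 233.0]] front [[330.0, 268.0], [331.0, 253.0]] back [[330.0, 214.0], [330.0, 199.0]]
56 collar rows 180.0 285.0 cols 347.0 451.0 ptr ctr [[330.0, 226.0]] front [[330.0, 261.0], [331.0, 246.0]] back [[330.0, 206.0], [330.0, 191.0]]
58 collar rows 172.0 278.0 cols 347.0 452.0 ptr ctr [[331.0, 218.0]] front [[331.0, 253.0], [331.0, 238.0]] back [[330.0, 199.0], [331.0, 183.0]]
```

Collar z comes out at 52.8 and pointer at about 53.1, level within 1 mm with the board resting on the released wedge. Now the tubes: untilt, raise and go over them.

Run:
```python
from h import *
from scipy.spatial.transform import Rotation as Ro
q=readout.sense();r1=Ro.from_euler('xyz',q['tcp_rot'],degrees=True);t=Ro.from_euler('xyz',[-90,0,174.8],degrees=True)
print(q['tool_pos'],(t*r1.inv()).as_rotvec(degrees=True))
```

```text
[ 458.25704005 -214.80455617   70.95658262] [ 2.78433495 34.13428028 -0.33905926]
```

Call:
move_arm(motion="0 0 2 0.6 7 0;0 0 5 1.2 14 0;0 0 8 1.7 21 0;0 0 11 2.3 28 0;0 0 13 2.8 34.1 0;0 0 13 2.8 34.1 0")

```text
time: 23.35
tool_pos: [463.0, -215.2, 204.1]
tcp_rot: [-89.9, -0.1, 175.2]
ft_force: [0.7, -0.5, -0.4]
finger_gap: 50.2
```

Call:
move_arm(motion="0 4 0 0 0 7;0 8 0 0 0 14;0 12 0 0 0 21;0 16 0 0 0 28;0 20 0 0 0 35;0 24 0 0 0 42;0 28 0 0 0 49;0 32 0 0 0 56;0 36 0 0 0 63;0 40 0 0 0 70")

```text
time: 24.18
tool_pos: [456.6, 189.0, 199.0]
tcp_rot: [-90.1, 0.0, -114.6]
ft_force: [1.2, -0.7, 0.2]
finger_gap: 50.2
```

Call:
move_arm(motion="0.5 4 0 0 0 7;1 8 -1 0 0 14;1.5 12 -2 0 0 21;1.5 16 -4 0 0 28;1.5 20 -5 0 0 28.2;1.5 20 -5 0 0 28.2;1.5 20 -5 0 0 28.2")

```text
time: 24.77
tool_pos: [469.9, 388.6, 146.4]
tcp_rot: [-90.3, -0.1, -86.6]
ft_force: [0.3, -1.5, 0.2]
finger_gap: 49.9
```

```bash
cat > tube.py <<'E'
from h import *
import sys
np.set_printoptions(suppress=True,precision=1)
q=readout.sense();print(q['time'],q['tool_pos'],q['tcp_rot'])
s=snap('wrist',sys.argv[1] if len(sys.argv)>1 else None,1.4);im=np.array(s['image'])
g=cv2.cvtColor(im,cv2.COLOR_BGR2GRAY)
P=ray(s,np.argwhere(np.ones_like(g))[:,::-1],17)[:,:2].reshape(*g.shape,2)
m=((g<45)).astype(np.uint8)
m=cv2.morphologyEx(m,cv2.MORPH_OPEN,np.ones((3,3)))
k,l,t,c=cv2.connectedComponentsWithStats(m)
for i in range(1,k):
    if 100<t[i,4]<4000: print('dark',c[i],t[i],P[l==i].mean(0))
E
python3 tube.py t1.png
```

```text
24.7667 [469.9 388.6 146.4] [-90.3  -0.1 -86.6]
dark [553.  109.1] [544 104  16  13 109] [707.7 475.5]
dark [ 18.8 171.9] [   0  123   46   91 3249] [226.1 388.1]
dark [234.7 140.3] [214 127  42  28 992] [429.1 427.5]
dark [328.4 154.7] [ 308  142   42   27 1033] [511.3 420.2]
dark [ 16.9 224.9] [  4 215  32  19 269] [214.8 334.8]
```

View pics/t1.png

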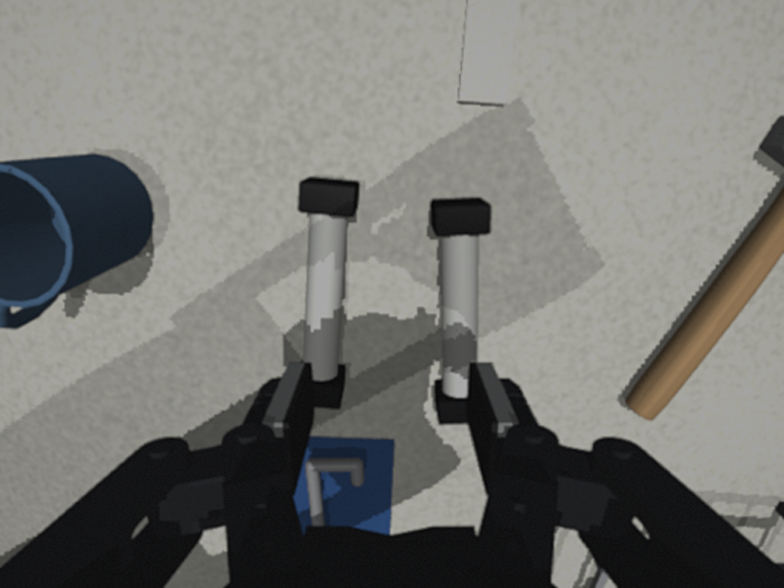

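Tube A's axis runs (328,216)-(325,378) and tube B's (459,235)-(458,395); both look free to grasp, and there is no third tube here.

Run:
```python
from h import *
np.set_printoptions(suppress=True,precision=1)
s=load('wrist'); f=lambda a:(np.array(a,float)+.5)/1.4-.5
for n,a in(('A',[(328,216),(325,368)]),('B',[(459,236),(458.5,393)])):
    P=ray(s,f(a),20);d=P[0]-P[1];print(n,P[:,:2],P.mean(0),np.linalg.norm(d),np.degrees(np.arctan2(d[1],d[0])))
rk=np.load('fit.npz')['rk']
from fit import W
for i in(-75,0,75): print('clip',W(rk,[(i,0,50)]))
```

```text
A [[429.3 416. ]
 [429.4 311.5]] [429.4 363.8  20. ] 104.5468092566772 90.10544680624798
B [[511.5 408.5]
 [522.9 298. ]] [517.2 353.2  20. ] 111.15124366575225 95.8721149315262
clip [[ 402.9 -368.3   50. ]]
clip [[ 477.9 -371.4   50. ]]
clip [[ 552.8 -374.4   50. ]]
```

Call:
move_arm(motion="-4.2 -2.1 -3 0 0 -3.2;-4.2 -2.1 -6 0 0 -3.2;-4.2 -2.1 -8 0 0 -3.2;-4.2 -2.1 -8 0 0 -3.2;-4.2 -2.1 -8 0 0 -3.2;-4.2 -2.1 -8 0 0 -3.2")

```text
time: 25.32
tool_pos: [431.6, 365.6, 71.3]
tcp_rot: [-90.0, 0.1, -90.1]
ft_force: [0.9, 0.2, -0.2]
finger_gap: 50.2
```

```bash
python3 tube.py
```

```text
25.3167 [431.6 365.6  71.3] [-90.    0.1 -90.1]
dark [274.8 122.9] [ 248  107   55   33 1662] [429.5 427.3]
dark [400.9 134.7] [ 368  117   66   37 2090] [511.9 420.2]
dark [  5.6 190. ] [  0 150  15  81 833] [236.9 383.3]
dark [269.1 306.5] [ 246  279   47   44 1394] [424.7 291.1]
```

Call:
move_arm(motion="-0.2 -0.2 -3 0 0 0;-0.2 -0.2 -6 0 0 0;-0.2 -0.2 -8.5 0 0 0;-0.2 -0.2 -9.3 0 0 0;-0.2 -0.2 -9.3 0 0 0;-0.2 -0.2 -9.3 0 0 0")

```text
time: 25.87
tool_pos: [428.9, 363.8, -22.8]
tcp_rot: [-90.1, -0.0, -90.0]
ft_force: [0.7, -0.1, 0.3]
finger_gap: 50.2
```

Call:
move_arm(motion="0 0 0 0 0 0;0 0 0 0 0 0;0 0 0 0 0 0;0 0 0 0 0 0;0 0 0 0 0 0;0 0 0 0 0 0", fingers=0, squeeze=90)

```text
time: 26.37
tool_pos: [429.6, 364.5, -21.7]
tcp_rot: [-90.0, 0.1, -90.0]
ft_force: [-0.9, -0.8, 8.4]
finger_gap: 20.8
```

Call:
move_arm(motion="0 0 3 0 0 0;0 0 7 0 0 0;0 0 11 0 0 0;0 0 15 0 0 0;0 0 15 0 0 0;0 0 15 0 0 0")

```text
time: 26.87
tool_pos: [430.3, 365.0, 130.6]
tcp_rot: [-89.8, 0.2, -90.0]
ft_force: [0.2, -0.1, -1.7]
finger_gap: 21.0
```

Tube A is held. Carry it across and look at the rack from beside it.

Call:
move_arm(motion="0.5 -4 1 0 0 0;1 -8 2 0 0 0;1.5 -12 3 0 0 0;2 -16 4 0 0 0;2 -20 5 0 0 -2.3;2 -24 6 0 0 -2.3;2 -28 7 0 0 -2.3;2 -32 8 0 0 -2.3;2 -36 9 0 0 -2.3;2 -40 9 0 0 -2.3")

```text
time: 27.7
tool_pos: [447.6, -38.8, 216.6]
tcp_rot: [-90.1, -0.1, -92.3]
ft_force: [2.0, 0.2, 0.2]
finger_gap: 21.3
```

Call:
move_arm(motion="0 -4 0 0 0 0;-0.5 -8 0 0 0 0;-1 -12 0 0 0 0;-2 -16 0 0 0 0;-3 -20 0 0 0 0;-4.5 -24 0 0 0 0;-6 -28 0 0 0 0;-7.5 -32 0 0 0 0;-9 -36 0 0 0 0;-9 -39.5 0 0 0 0")

```text
time: 28.53
tool_pos: [354.7, -433.4, 214.1]
tcp_rot: [-90.3, 0.0, -92.4]
ft_force: [0.2, 0.2, -0.7]
finger_gap: 20.7
```

Call:
move_arm(motion="0 0 0 0 0 0;0 0 0 0 0 0;0 0 0 0 0 0")

```text
time: 28.78
tool_pos: [357.1, -431.2, 213.9]
tcp_rot: [-90.3, 0.1, -92.4]
ft_force: [0.7, -0.5, -0.3]
finger_gap: 20.8
```

Run:
```python
from fit import *
np.set_printoptions(suppress=True,precision=1)
rk=np.load('fit.npz')['rk']
q=readout.sense();print(q['time'],q['tool_pos'],q['tcp_rot'],q['finger_gap'])
s=snap('wrist');im=np.array(s['image'])
p=proj(s,W(rk,[(-120,55,10),(120,55,10),(120,-55,10),(-120,-55,10)]));print(p)
x0,y0=np.maximum(p.min(0).astype(int)-15,0);x1,y1=np.minimum(p.max(0).astype(int)+25,[560,420]);y0=max(0,y0-25)
k=min(800/(x1-x0),600/(y1-y0));print('crop',x0,y0,k)
im=cv2.resize(im[y0:y1,x0:x1],None,fx=k,fy=k,interpolation=cv2.INTER_CUBIC)
def dr(X,col,cl): cv2.polylines(im,[np.round(((proj(s,W(rk,X))-[x0,y0]+.5)*k-.5)*8).astype(np.int32)],cl,col,1,cv2.LINE_AA,3)
dr([(-120,55,10),(120,55,10),(120,-55,10),(-120,-55,10)],(0,0,255),True)
for i in(-75,0,75): dr([(i,-44,50),(i,44,50)],(0,255,255),False)
cv2.imwrite('pics/r1.png',im)
```

```text
28.7833 [ 357.1 -431.2  213.9] [-90.3   0.1 -92.4] 20.77706934388365
[[277.5  54.9]
 [505.9  60.6]
 [490.2 163.5]
 [277.5 161.8]]
crop 262 14 2.985074626865672
```

View pics/r1.png

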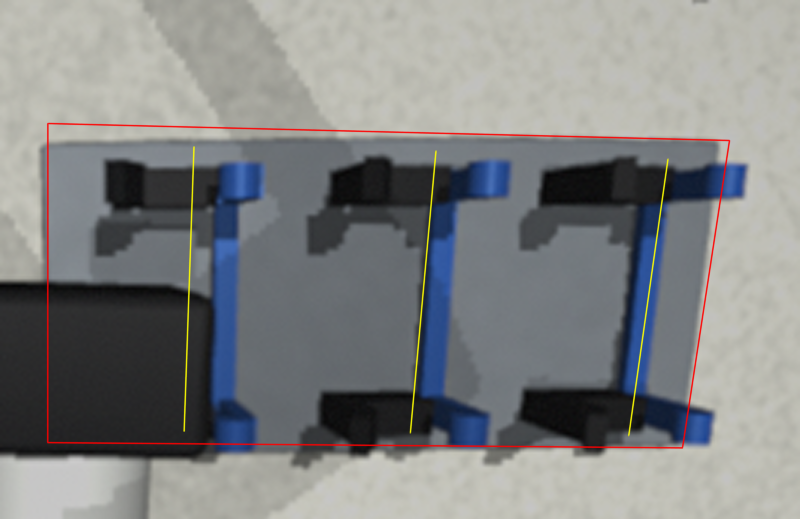

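The wrist view shows the plate's real corners near (42,145), (718,142) and (683,449). Those are a degree or so off my fit, so I'll refit the rack from this view and check it on the blue noses, with left edges about x 220, 450 and 672.

Run:
```python
from fit import *
np.set_printoptions(suppress=True,precision=1)
z=np.load('fit.npz');rk=z['rk']; s=load('wrist');k=2.985074626865672
f=lambda a:(np.array(a,float)+.5)/k-.5+[262,14]
v=lambda X:((proj(s,W(p,X))-[262,14]+.5)*k-.5).round(0).tolist()
p,e=fit(rk,[(s,[(-120,55,10),(120,55,10),(120,-55,10)],f([(42,145),(718,142),(683,449)]))]);print('rack',p,np.degrees(p[2]),e)
P=ray(s,f([(42,145),(718,142),(683,449)]),10);print(P[:,:2],np.linalg.norm(P[0]-P[1]),np.linalg.norm(P[2]-P[1]))
for i in(-75,0,75): print(i,'nose left edge',v([(i+9,38,62),(i+9,-38,62)]),'center50',v([(i,38,50),(i,-38,50)]),'prong top',v([(i-14,38,73),(i-14,-38,73)]))
for i in(-75,0,75): print('clip',W(p,[(i,0,50)]))
b=np.array(s['image']);h=cv2.cvtColor(b,cv2.COLOR_BGR2HSV);m=((h[...,0]>100)&(h[...,0]<125)&(h[...,1]>120)&(h[...,2]>60)).astype(np.uint8)
n,l,t,c=cv2.connectedComponentsWithStats(m)
for i in range(1,n):
    if t[i,4]>60:
        ys,xs=np.nonzero(l==i); print('blue comp',((t[i,:2]-[262,14]+.5)*k).round(),t[i])
        for y in range(ys.min(),ys.max()+1,6): print(round((y-14+.5)*k),round((xs[ys==y].min()-262)*k),round((xs[ys==y].max()+1-262)*k),end=' | ')
        print()
np.savez('fit.npz',st=z['st'],rk=rk,rk2=p)
```

```text
rack [ 476.6 -375.3   -0. ] -0.8086733988699593 [-0.7  0.1  1.3 -0.1 -0.2  0.1]
[[ 358.1 -318.5]
 [ 595.9 -322. ]
 [ 596.  -431.9]] 237.8552488562413 109.85744867030093
-75 nose left edge [[221.0, 184.0], [216.0, 437.0]] center50 [[185.0, 187.0], [183.0, 431.0]] prong top [[146.0, 183.0], [147.0, 444.0]]
0 nose left edge [[469.0, 181.0], [450.0, 432.0]] center50 [[426.0, 184.0], [410.0, 426.0]] prong top [[406.0, 179.0], [390.0, 439.0]]
75 nose left edge [[707.0, 183.0], [675.0, 429.0]] center50 [[658.0, 185.0], [630.0, 423.0]] prong top [[655.0, 180.0], [625.0, 436.0]]
clip [[ 401.6 -374.2   50. ]]
clip [[ 476.6 -375.3   50. ]]
clip [[ 551.6 -376.3   50. ]]
blue comp [210. 166.] [332  69  18  96 881]
166 224 263 | 184 218 263 | 201 215 239 | 219 215 236 | 237 215 236 | 255 215 239 | 273 215 236 | 291 212 236 | 309 212 236 | 327 215 236 | 345 212 236 | 363 212 236 | 381 212 236 | 399 212 233 | 416 215 251 | 434 215 257 | 
blue comp [467. 163.] [418  68  15  12 159]
163 478 507 | 181 469 507 | 
blue comp [706. 166.] [498  69  14  11 129]
166 713 737 | 184 704 743 | 
blue comp [419. 19
[... 522 characters left out ...]
3. 984.] [ 467  343   93   30 1782]
984 878 890 | 1001 681 890 | 1019 627 890 | 1037 654 890 | 1055 681 824 | 
blue comp [ 121. 1031.] [302 359  13  17 132]
1031 137 155 | 1049 131 155 | 1067 137 155 | 
blue comp [ 428. 1028.] [405 358  20  20 168]
1028 430 439 | 1046 427 460 | 1064 448 478 | 1082 469 487 | 
blue comp [-781. 1034.] [   0  360   75   25 1301]
1034 -782 -728 | 1052 -782 -576 | 1070 -782 -603 | 1088 -782 -630 | 1106 -657 -654 | 
blue comp [-387. 1040.] [132 362  21  18 153]
1040 -352 -328 | 1058 -373 -340 | 1076 -385 -361 | 
blue comp [ 754. 1064.] [ 514  370   46   41 1114]
1064 866 890 | 1082 758 890 | 1100 755 890 | 1118 782 890 | 1136 809 890 | 1154 836 890 | 1172 866 890 |
```

The refit rack (yaw -0.8°) predicts the nose edges at 221, 469 and 707, which matches what is seen. Go above clip0.

Call:
move_arm(motion="4.4 0 0 0 0 1.6;4.4 3 -4 0 0 1.6;4.4 5.7 -8 0 0 1.6;4.4 5.7 -12 0 0 1.6;4.4 5.7 -14.4 0 0 1.6;4.4 5.7 -14.4 0 0 1.6;4.4 5.7 -14.4 0 0 1.6;4.4 5.7 -14.4 0 0 1.6")

```text
time: 29.5
tool_pos: [402.8, -375.6, 74.2]
tcp_rot: [-90.1, -0.2, -90.7]
ft_force: [0.2, 0.1, 0.0]
finger_gap: 21.1
```

Call:
move_arm(motion="0 0 0 0 0 0;0 0 0 0 0 0;0 0 0 0 0 0")

```text
time: 29.75
tool_pos: [402.7, -376.4, 73.9]
tcp_rot: [-90.0, -0.2, -90.7]
ft_force: [0.2, 0.6, -0.9]
finger_gap: 21.0
```

Call:
move_arm(motion="-0.1 0.2 -1 0 0 0;-0.1 0.2 -2 0 0 0;-0.1 0.2 -3 0 0 0;-0.1 0.2 -3.7 0 0 0;-0.1 0.2 -3.7 0 0 0;-0.1 0.2 -3.7 0 0 0")

```text
time: 30.25
tool_pos: [399.8, -372.2, 33.1]
tcp_rot: [-90.3, 0.0, -90.7]
ft_force: [-0.0, -0.4, 0.3]
finger_gap: 21.0
```

Call:
move_arm(motion="0 0 -0.4 0 0 0;0 0 -0.8 0 0 0;0 0 -1 0 0 0;0 0 -1 0 0 0")

```text
time: 30.58
tool_pos: [400.1, -372.7, 23.8]
tcp_rot: [-90.2, -0.1, -90.7]
ft_force: [-1.8, -1.9, -0.5]
finger_gap: 20.9
```

Call:
move_arm(motion="0.1 0 -0.3 0 0 0;0.1 0 -0.6 0 0 0;0.1 0 -0.6 0 0 0;0.1 0 -0.6 0 0 0")

```text
time: 30.92
tool_pos: [401.4, -372.7, 17.9]
tcp_rot: [-90.2, -0.1, -90.7]
ft_force: [-1.7, -0.9, -2.2]
finger_gap: 21.2
```

Call:
move_arm(motion="0 0 -0.3 0 0 0;0 0 -0.4 0 0 0;0 0 -0.4 0 0 0;0 0 -0.4 0 0 0")

```text
time: 31.25
tool_pos: [401.5, -372.8, 14.2]
tcp_rot: [-90.2, -0.1, -90.7]
ft_force: [-1.6, -0.5, -4.1]
finger_gap: 21.2
```

Call:
move_arm(motion="0 0 -0.2 0 0 0;0 0 -0.3 0 0 0;0 0 -0.3 0 0 0;0 0 -0.3 0 0 0")

```text
time: 31.58
tool_pos: [401.8, -373.0, 11.6]
tcp_rot: [-90.2, -0.1, -90.7]
ft_force: [-0.4, -0.2, -1.3]
finger_gap: 21.2
```

Call:
move_arm(motion="0 0 -0.2 0 0 0;0 0 -0.2 0 0 0;0 0 -0.2 0 0 0")

```text
time: 31.83
tool_pos: [402.0, -373.2, 11.1]
tcp_rot: [-90.2, -0.1, -90.7]
ft_force: [-5.4, 4.9, 12.3]
finger_gap: 21.1
```

Call:
move_arm(motion="0 0 -0.1 0 0 0;0 0 -0.1 0 0 0;0 0 -0.1 0 0 0")

```text
time: 32.08
tool_pos: [402.1, -373.3, 11.0]
tcp_rot: [-90.2, -0.1, -90.7]
ft_force: [-8.4, 8.5, 21.9]
finger_gap: 20.8
```

Call:
move_arm(motion="0 0 0.3 0 0 0;0 0 0.3 0 0 0;0 0 0.3 0 0 0;0 0 0.3 0 0 0;0 0 0.3 0 0 0;0 0 4 0 0 0;0 0 8 0 0 0;0 0 12 0 0 0;0 0 14 0 0 0;0 0 14 0 0 0", fingers=4.4)

```text
time: 32.92
tool_pos: [404.2, -375.8, 155.2]
tcp_rot: [-89.8, -0.5, -90.7]
ft_force: [1.0, 0.6, 0.9]
finger_gap: 44.1
```

```bash
cat > seat.py <<'E'
from fit import *
np.set_printoptions(suppress=True,precision=1)
p=np.load('fit.npz')['rk2'];R,o=pose(p)
q=readout.sense();print(q['time'],q['tool_pos'],q['tcp_rot'],q['finger_gap'])
s=snap('wrist','seat.png');im=np.array(s['image']);g=cv2.cvtColor(im,cv2.COLOR_BGR2HSV)
k=(g[...,1]<40)&(g[...,2]>120)
for i in(-75,0,75):
    # centre from white-pixel edges across x at several y, at z of the tube axis 50
    for y in(-26,-13,0,13,26):
        xs=np.arange(i-22,i+22,.5);u=proj(s,W(p,[(x,y,50) for x in xs])).round().astype(int)
        ok=(u>=0).all(1)&(u[:,0]<560)&(u[:,1]<420)
        if ok.all():
            w=k[u[:,1],u[:,0]]; print(i,y,'white',w.sum()/2,'mid',(xs[w].mean()-i).round(1) if w.any() else None,'gray',g[u[:,1],u[:,0],2][::8])
E
python3 seat.py
```

```text
32.9167 [ 404.2 -375.8  155.2] [-89.8  -0.5 -90.7] 44.083101350438874
-75 -26 white 20.5 mid 1.0 gray [ 84  21  14 112 168 207 207 190 147  87  79]
-75 -13 white 25.0 mid -1.8 gray [ 81  81 135 170 200 202 184 168 139 140 141]
-75 0 white 32.5 mid -5.7 gray [136 137 136 136 172 186 185 169 131 139 143]
-75 13 white 22.0 mid -0.2 gray [118 119 118 138 172 187 186 170 132 146 144]
-75 26 white 23.5 mid 0.9 gray [ 58  60 105 140 172 187 187 171 135 149 148]
0 -26 white 4.5 mid 19.5 gray [ 18  21  19  20  19  20  22  17  55  78 129]
0 -13 white 18.0 mid 6.9 gray [111 112 112 111 128 131 130 153 165 130 129]
0 0 white 9.0 mid 17.2 gray [114 112 112 114 112 112  90 124 143 131 130]
0 13 white 1.0 mid 21.2 gray [115 115 114 113 113 113 110 140 143 112 113]
0 26 white 0.0 mid None gray [116 114 115 115 114  96 109 132 143 112 114]
75 -26 white 8.0 mid 17.8 gray [ 20  17  20  20  22  18  19  58  78 129 129]
75 -13 white 30.5 mid 0.1 gray [130 130 131 131  73 146 161 131 130 129 127]
75 0 white 30.5 mid 0.1 gray [131 130 131 133  66 137 161 128 131 131 130]
75 13 white 32.5 mid -0.2 gray [130 130 130 131 104 127 161 135 131 130 126]
75 26 white 30.0 mid 0.2 gray [132 132 131 133  71 156 162 133 131 130 127]
```

Tube A is seated: 22 N on the seat, and its brightness profile is centred on clip0. Now tube B.

Call:
move_arm(motion="0.5 4 0 0 0 0;1 8 0 0 0 0;2 12 0 0 0 0;3 16 0 0 0 0;4 20 0 0 0 0;5 24 0 0 0 0;6 28 0 0 0 0;7 32 0 0 0 3;8 36 0 0 0 6.6;9 40 0 0 0 6.6", fingers=5)

```text
time: 33.8
tool_pos: [490.5, 29.2, 146.4]
tcp_rot: [-90.3, -0.1, -83.9]
ft_force: [1.0, -0.4, 0.3]
finger_gap: 50.1
```

Call:
move_arm(motion="0.5 4 0 0 0 0;1 8 0 0 0 0;1.5 12 0 0 0 0;2 16 0 0 0 0;2.3 20 -1 0 0 0;2.3 24 -3 0 0 0;2.3 28 -5 0 0 0;2.3 32 -7 0 0 0;2.3 33 -8 0 0 0;2.3 33 -8 0 0 0")

```text
time: 34.63
tool_pos: [510.0, 359.1, 61.6]
tcp_rot: [-90.7, -0.2, -83.9]
ft_force: [-0.0, -0.8, -1.2]
finger_gap: 50.0
```

Call:
move_arm(motion="0 0 0 0 0 0;0 0 0 0 0 0;0 0 0 0 0 0")

```text
time: 34.88
tool_pos: [515.0, 356.1, 68.7]
tcp_rot: [-90.2, -0.1, -84.2]
ft_force: [0.7, 0.6, 1.0]
finger_gap: 49.9
```

```bash
python3 tube.py tb.png
python3 - <<'E'
from h import *
np.set_printoptions(suppress=True,precision=1)
s=load('wrist');h=cv2.cvtColor(np.array(s['image']),cv2.COLOR_BGR2HSV)
# tube rows: profile across x at z=17, several y around
for y in range(305,420,12):
    xs=np.arange(480,560,2.);u=proj(s,[(x,y,17) for x in xs]).round().astype(int)
    ok=(u>=0).all(1)&(u[:,0]<560)&(u[:,1]<420)
    print(y,[int(h[b,a,2]) if o else -1 for (a,b),o in zip(u,ok)])
E
```

```text
34.8833 [515.  356.1  68.7] [-90.2  -0.1 -84.2]
dark [281.9 119.3] [ 254  104   56   32 1745] [510.7 419.9]
dark [540.3 180.5] [522 157  38  47 188] [693.4 399.9]
dark [282.1 305.5] [ 259  278   47   44 1417] [525.2 284.6]
305 [48, 99, 99, 100, 100, 98, 99, 100, 100, 98, 94, 94, 94, 98, 7, 11, 80, 91, 96, 100, 101, 103, 103, 100, 97, 94, 88, 76, 9, 13, 75, 73, 73, 115, 139, 142, 142, 135, 140, 147]
317 [103, 100, 96, 97, 98, 97, 100, 100, 99, 102, 99, 95, 94, 96, 96, 79, 89, 94, 100, 101, 103, 104, 101, 99, 95, 91, 81, 71, 92, 94, 97, 71, 73, 73, 75, 76, 74, 75, 74, 73]
329 [96, 97, 100, 97, 95, 95, 97, 99, 99, 99, 100, 99, 97, 97, 88, 81, 93, 98, 101, 85, 99, 79, 78, 76, 75, 70, 66, 90, 95, 96, 96, 95, 99, 101, 99, 90, 75, 74, 74, 78]
341 [166, 158, 98, 94, 159, 167, 165, 164, 160, 168, 162, 165, 157, 117, 92, 116, 131, 141, 146, 147, 150, 147, 144, 136, 123, 108, 140, 86, 75, 75, 76, 77, 75, 73, 142, 143, 95, 73, 93, 73]
353 [139, 149, 143, 140, 140, 143, 163, 165, 159, 138, 140, 144, 140, 93, 113, 127, 137, 143, 147, 150, 148, 145, 139, 129, 110, 137, 141, 142, 144, 145, 143, 145,
[... 343 characters left out ...]
 149, 144, 137, 126, 106, 135, 138, 137, 135, 139, 139, 134, 140, 142, 141, 141, 141, 139, 141, 143, 143]
389 [138, 140, 142, 145, 139, 139, 141, 142, 145, 147, 148, 111, 110, 125, 154, 150, 148, 153, 150, 146, 141, 131, 115, 112, 142, 141, 142, 140, 143, 143, 148, 147, 146, 146, 143, 141, 142, 144, 144, 143]
401 [164, 153, 153, 135, 134, 141, 140, 139, 142, 144, 142, 93, 123, 134, 143, 148, 154, 153, 147, 142, 135, 123, 99, 145, 141, 139, 144, 146, 145, 142, 142, 136, 137, 142, 149, 150, 146, 144, 139, 145]
413 [164, 165, 165, 152, 157, 164, 164, 18, 32, 34, 31, 34, 31, 27, 27, 26, 27, 29, 30, 27, 26, 29, 26, 24, 21, 142, 144, 141, 143, 143, 144, 143, 140, 140, 143, 146, 147, 143, 144, 144]
```

Tube B is where expected: centre (517,353), yaw 96°.

Call:
move_arm(motion="0.2 -0.3 -3 0 0 0;0.2 -0.3 -6 0 0 0;0.2 -0.3 -8.3 0 0 0;0.2 -0.3 -9.1 0 0 0;0.2 -0.3 -9.1 0 0 0;0.2 -0.3 -9.1 0 0 0")

```text
time: 35.43
tool_pos: [517.3, 353.8, -21.5]
tcp_rot: [-90.1, -0.1, -84.2]
ft_force: [-0.3, 1.0, 0.3]
finger_gap: 49.8
```

Call:
move_arm(motion="0 0 0 0 0 0;0 0 0 0 0 0;0 0 0 0 0 0;0 0 0 0 0 0;0 0 0 0 0 0;0 0 0 0 0 0", fingers=0, squeeze=90)

```text
time: 35.93
tool_pos: [518.5, 355.1, -19.6]
tcp_rot: [-90.0, 0.0, -84.1]
ft_force: [-1.1, -1.4, 7.0]
finger_gap: 21.0
```

Call:
move_arm(motion="0 0 3 0 0 0;0 0 7 0 0 0;0 0 11 0 0 0;0 0 15 0 0 0;0 0 18 0 0 0;0 0 18 0 0 0")

```text
time: 36.43
tool_pos: [521.1, 356.8, 168.5]
tcp_rot: [-89.4, 0.3, -84.1]
ft_force: [0.2, 0.5, -0.6]
finger_gap: 20.9
```

Call:
move_arm(motion="0 -4 0 0 0 0;0 -8 0 0 0 0;0 -12 0 0 0 0;0 -16 0 0 0 0;0 -20 0 0 0 0;0 -24 0 0 0 0;0 -28 0 0 0 0;0 -32 0 0 0 -3;0 -36 0 0 0 -6.7;0 -40 0 0 0 -6.7")

```text
time: 37.27
tool_pos: [516.6, -47.8, 158.5]
tcp_rot: [-90.1, -0.1, -91.0]
ft_force: [0.2, 0.4, -1.2]
finger_gap: 20.6
```

Call:
move_arm(motion="0.3 -4 0 0 0 0;0.6 -8 0 0 0 0;1 -12 0 0 0 0;1.5 -16 0 0 0 0;2 -20 0 0 0 0;2.6 -24 0 0 0 0;3.2 -28 0 0 0 0;3.3 -31 0 0 0 0;3.3 -33 0 0 0 0;3.3 -33 -1 0 0 0")

```text
time: 38.1
tool_pos: [549.9, -381.5, 150.2]
tcp_rot: [-90.0, -0.3, -91.0]
ft_force: [1.5, -0.7, -0.5]
finger_gap: 20.8
```

Call:
move_arm(motion="0 0 -3 0 0 0;0 0 -6 0 0 0;0 0 -8 0 0 0;0 0 -8 0 0 0;0 0 -8 0 0 0;0 0 -8 0 0 0;0 0 -8 0 0 0")

```text
time: 38.68
tool_pos: [551.2, -376.8, 70.5]
tcp_rot: [-90.0, -0.2, -90.8]
ft_force: [-0.4, 0.3, -0.8]
finger_gap: 20.6
```

Above clip2 within 1 mm. Press down in steps.

Call:
move_arm(motion="0 0 -1 0 0 0;0 0 -2 0 0 0;0 0 -3 0 0 0;0 0 -3.5 0 0 0;0 0 -3.5 0 0 0;0 0 -3.5 0 0 0")

```text
time: 39.18
tool_pos: [548.8, -375.4, 31.2]
tcp_rot: [-90.3, -0.0, -90.8]
ft_force: [-1.4, 0.2, -1.0]
finger_gap: 20.6
```

Call:
move_arm(motion="0 0 -0.4 0 0 0;0 0 -0.8 0 0 0;0 0 -1 0 0 0;0 0 -1 0 0 0")

```text
time: 39.52
tool_pos: [550.2, -376.1, 22.4]
tcp_rot: [-90.1, -0.1, -90.8]
ft_force: [3.3, -0.8, -2.1]
finger_gap: 20.9
```

Call:
move_arm(motion="0 0 -0.3 0 0 0;0 0 -0.6 0 0 0;0 0 -0.6 0 0 0;0 0 -0.6 0 0 0")

```text
time: 39.85
tool_pos: [550.7, -376.2, 16.6]
tcp_rot: [-90.1, -0.1, -90.8]
ft_force: [6.6, -1.8, -1.5]
finger_gap: 21.0
```

Call:
move_arm(motion="0.1 0 -0.2 0 0 0;0.1 0 -0.3 0 0 0;0.1 0 -0.3 0 0 0")

```text
time: 40.1
tool_pos: [550.8, -375.7, 13.4]
tcp_rot: [-90.2, -0.1, -90.8]
ft_force: [2.1, 0.3, 1.1]
finger_gap: 20.7
```

Call:
move_arm(motion="0 0 -0.2 0 0 0;0 0 -0.2 0 0 0;0 0 -0.2 0 0 0")

```text
time: 40.35
tool_pos: [550.8, -375.8, 13.2]
tcp_rot: [-90.2, -0.1, -90.8]
ft_force: [-3.0, 4.8, 14.0]
finger_gap: 20.8
```

Seated at the expected height, 13.2 against 13.4. One more small press, then release and retreat clear of everything.

Call:
move_arm(motion="0 0 -0.1 0 0 0;0 0 -0.1 0 0 0;0 0 -0.1 0 0 0")

```text
time: 40.6
tool_pos: [550.9, -375.8, 13.1]
tcp_rot: [-90.2, -0.1, -90.8]
ft_force: [-5.6, 7.4, 21.0]
finger_gap: 20.7
```

Call:
move_arm(motion="0 0 0.3 0 0 0;0 0 0.3 0 0 0;0 0 0.3 0 0 0;0 0 0.3 0 0 0;0 0 0.3 0 0 0;0 0 4 0 0 0;0 0 8 0 0 0;0 0 12 0 0 0;0 0 16 0 0 0;0 0 16 0 0 0", fingers=4.4)

```text
time: 41.43
tool_pos: [554.4, -379.1, 181.7]
tcp_rot: [-89.5, -0.6, -90.8]
ft_force: [0.5, -0.9, 2.5]
finger_gap: 44.0
```

Call:
move_arm(motion="-3 0 1 0 0 0;-6 0 2 0 0 0;-8 0 2 0 0 0;-8 0 2 0 0 0;-8 0 2 0 0 0;-8 0 2 0 0 0")

```text
time: 41.93
tool_pos: [470.8, -375.9, 190.0]
tcp_rot: [-90.2, -0.1, -90.8]
ft_force: [0.3, 0.2, -0.0]
finger_gap: 44.2
```

```bash
python3 seat.py; python3 pc.py; python3 ball.py; python3 see.py | head -2
python3 - <<'E'
from h import *
s=load('scene');d=load('side')
for n,q in(('s',s),('d',d)):
    im=np.array(q['image']);h=cv2.cvtColor(im,cv2.COLOR_BGR2HSV)
    m=((h[...,0]>4)&(h[...,0]<14)&(h[...,1]>150)&(h[...,2]>90)).astype(np.uint8)
    k,lab,st,ce=cv2.connectedComponentsWithStats(m)
    for i in range(1,k):
        if st[i,4]>20: print('orange',n,st[i],ray(q,[ce[i]],20).round(0))
E
```

```text
41.9333 [ 470.8 -375.9  190. ] [-90.2  -0.1 -90.8] 44.171302939745345
-75 -26 white 14.0 mid -10.1 gray [130 133  45 117 124 127 118 108  83  16  32]
-75 -13 white 16.0 mid -9.8 gray [132 131  82 117 124 130 119 105  85  59  57]
-75 0 white 9.5 mid -3.5 gray [ 80  79  79 115 124 130 119 107  87  59  78]
-75 13 white 17.5 mid 1.5 gray [ 81  81  80 116 123 196 197 171 127  57 113]
-75 26 white 22.5 mid -1.5 gray [ 81  81  77 182 199 199 197 173 115  58  94]
0 -26 white 1.0 mid -21.8 gray [129  15  16  17  19  19  18  20  19 125  75]
0 -13 white 34.0 mid -5.2 gray [126 125 124 126 125 124 124 126 128 138 138]
0 0 white 24.5 mid -10.0 gray [126 126 128 126 125 128 122 108 108 141 139]
0 13 white 0.0 mid None gray [109 110 114 108 109 109 108 108 108 143 142]
0 26 white 0.0 mid None gray [ 58  55 100 109 109 110 110  75  66 124 143]
75 -26 white 26.0 mid 4.7 gray [ 20  16  23 117 152 171 180 176 174  73 130]
75 -13 white 29.0 mid 5.8 gray [110  56  58 119 152 171 180 176 155 129 130]
75 0 white 29.0 mid 5.8 gray [108  58  58 119 152 171 181 175 155 129 127]
75 13 white 22.5 mid 2.4 gray [
[... 666 characters left out ...]
261.1467889908257
34 [[328.4, 274.2], [327.9, 271.0], [327.6, 268.8]]
46 [[328.6, 270.6], [328.1, 267.3], [327.8, 265.2]]
50 [[328.7, 269.4], [328.2, 266.1], [327.8, 264.0]]
54 [[328.7, 268.1], [328.2, 264.9], [327.9, 262.8]]
58 [[328.8, 266.9], [328.3, 263.6], [328.0, 261.5]]
scene [344.5 246. ] 32 [[ 55.2 126.4  60. ]]
scene [338.9 287.4] 100 [[141.3  57.9  60. ]]
scene [207.6 290.6] 27 [[  16.5 -206.2   60. ]]
scene [328.  294.7] 89 [[145.6  27.1  60. ]]
side [359.2 205.3] 71 [[127.   30.3  60. ]]
yellow scene [241.8 245.7] [237 234  11  23 161] [[ 534.7 -103.2   50. ]]
yellow scene [322.1 239. ] [318 234  10  10  45] [[620.6  71.8  50. ]]
orange s [255 195  24  16  43] [[433.  31.  20.]]
```

The checks agree. One last cheap check for a third tube hidden at the start: list dark cap-sized blobs in the fixed views.

Run:
```python
from h import *
for n in('scene','side'):
    s=load(n);g=cv2.cvtColor(np.array(s['image']),cv2.COLOR_BGR2GRAY)
    k,l,t,c=cv2.connectedComponentsWithStats((g<50).astype(np.uint8))
    for i in range(1,k):
        P=ray(s,[c[i]],17)[0]
        if 12<t[i,4]<1500 and abs(P[0])<1000 and abs(P[1])<1000: print(n,c[i].round(),t[i,4],P[:2].round())
```

```text
scene [78. 54.] 88 [-464. -198.]
scene [100.  52.] 14 [-436. -130.]
scene [82. 74.] 14 [-346. -221.]
scene [346. 109.] 700 [250. 429.]
scene [205. 138.] 65 [130.  -6.]
scene [285. 198.] 221 [446.  78.]
scene [367. 219.] 40 [616. 222.]
scene [123. 275.] 1069 [ 440. -373.]
scene [125. 241.] 25 [ 349. -336.]
scene [301. 248.] 29 [599.  26.]
scene [324. 254.] 31 [644.  65.]
scene [ 93. 255.] 23 [ 348. -415.]
scene [ 85. 270.] 138 [ 380. -444.]
scene [414. 286.] 48 [824. 194.]
scene [146. 313.] 612 [ 557. -362.]
scene [326. 295.] 21 [735.   5.]
scene [202. 303.] 109 [ 603. -247.]
scene [362. 310.] 31 [807.  54.]
scene [107. 324.] 173 [ 535. -445.]
scene [295. 349.] 996 [ 802. -125.]
scene [171. 365.] 1264 [ 692. -362.]
side [  5. 158.] 774 [-494.  566.]
side [ 88. 116.] 23 [-232.  895.]
side [ 47. 157.] 499 [-319.  540.]
side [ 97. 179.] 14 [-84. 337.]
side [ 85. 183.] 23 [-122.  320.]
side [255. 226.] 52 [431.  -2.]
side [324. 285.] 15 [ 582. -266.]
side [379. 305.] 296 [ 697. -352.]
side [310. 306.] 24 [ 537. -331.]
side [282. 308.] 100 [ 472. -330.]
side [321. 330.] 206 [ 549. -410.]
side [285. 331.] 153 [ 470. -401.]
side [244. 324.] 19 [ 380. -371.]
side [254. 337.] 227 [ 400. -410.]
```

```bash
python3 -c "
from bench import r
print(r.hand_in())"
```

```text
the job is handed in; nothing more can be done
None
```

The job is handed in at about 42 s on the robot clock; no verdict was reported. The bolt, board, rod and both tubes read as required in the last checks.

- **Bolt:** drawn with the hooked rod to its stop. The red ball reads station x 55 mm against the 68 mm limit.
- **Rod:** laid back on the blue patch, with its handle centre near (437, 23).
- **Board:** resting on the released wedge. A close view put the pointer at about 53.1 mm and the collar at about 52.8 mm, and the pointer reading had not changed at the end. The far cameras disagreed by about 3 mm on the collar height, so I relied on the close view. I did not measure the wedge-to-board contact force itself.
- **Tubes:** two were found, and both were pressed to about 21 N and seated in the outer clips, clip0 and clip2. Their heights matched the seats, and the wrist view showed them centred. A last scan found no third tube.

Two things went differently from plan:
- **Fingertips:** they sit about 29 mm short of the reported tool point, so my first grasp of the rod closed above the handle. I confirmed the offset by touching the table, which pressed at up to 78 N, then corrected all heights.
- **Wedge:** it was knocked aside while I drew the bolt, so I located it again before gripping it.

I did not measure the lens, hammer and mug again at the end. The arm kept clear of them all the time.

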